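Clip two relays onto the bench console's rail

ROBOT

A 7-joint arm with a two-finger parallel gripper is mounted at the origin on a cart in front of the work surface, level with it; the furniture and walls round the work are solid. World frame = base frame: x ahead of the robot, y to its left, z up, the work surface at z = 0. Lengths are in m, angles in rad, forces in N, time in s.
With the tool pointing down it reaches from about 0.425 to 0.95 m from the base axis. Payload 4.7 kg.
Tool frame: the origin (TCP) lies between the finger pads; the fingertips stand ahead of it and the grasp point (between the pads) lies 6 mm ahead of it (nose_length is the z of the fingertips in the tool frame, in m); z points along the fingers, y is the direction in which the jaws open and shut (so a half turn about z gives the same grasp; the last joint's range is limited). The gripper opens to 87 mm and grips with 3 to 60 N. Pads are 19 mm wide; open, the fingers measure 117 mm over their backs; the gripper's body (75 mm by 190 mm) begins 51 mm behind the grasp point.
Start: joints at [1.264, 0.469, -0.049, 1.532, 0.024, 1.141, -0.082], TCP at [0.185, -0.649, 0.212] pointing down, gripper open.
Joint ranges: [-2.59, 2.59], [-0.33, 1.99], [-1.39, 1.29], [0.1, 2.45], [-1.04, 4.18], [0.21, 1.99], [-2.66, 2.66]. Speed limits (rad/s): [2.57, 2.57, 3.14, 3.14, 3.14, 3.14, 3.14].

INTERFACE

Orientations are given as [roll, pitch, yaw] about the fixed x, y, z axes, in that order (R = Rz(yaw) Ry(pitch) Rx(roll)).
In Python, from bench import read_state, camera, camera_model, finish_job, nose_length gives the robot as it stands. The module is installed in compiled form; this text tells all that it offers.
- The arm moves only by the tool servo_tool, never from a script. Its argument "motion" is a list of rows, each a list of 2 entries, a list of its own where there are three numbers: the shift along the world's x, y, z in cm, then the turn, a rotation vector about the world's x, y, z in rad. In form: [[[x, y, z], [ax, ay, az]], ...]. A call has 1 to 12 rows; each row is the pose to reach, as a shift and turn from the pose commanded when the call began; what a row does not reach only later rows make up. A row lasts 1/10 s, in which the tool goes at most 50 mm and 8.59 degrees, less where a joint would pass 70% of its speed; a pose out of reach is approached as far as the arm can. A call with a gripper value outside its range is refused whole. "fingers" is the closure, from 0 (fully open) to 1 (shut), set as the call begins (left out, the last holds). The fingers move at their own pace and stop on an object; "grip_force" is the grip in N (left out, the last holds). Time passes only in rows, so rows that repeat a pose let the fingers close. It gives the time, the measured TCP pose, the force and the opening at its end, in the units of the state.
- read_state(): the state, without advancing time (a new reading comes with each control period).
- camera(name): name is "scene" or "top"; returns the picture (480x640x3 uint8, red, green, blue); there is no depth.
- camera_model(name): a dict with "fx", "fy", "cx", "cy" (pixels), "T" (4x4, takes a point from camera to world coordinates). Camera axes: x right, y up, looking along -z (the intrinsics and any distortion apply to the point x, -y, -z); pixel columns grow to the right and rows downward; lengths in m; the calibration is good to about 2 mm. A picture is of the moment at which its call begins. camera_model takes no time and is no camera call.
- finish_job(): hands the job in, once; it reports no verdict.
The state is a dict: "time": time; "joint_positions": joint angles; "dq": joint speeds; "tau": joint torques, N m; "tcp_pos": TCP position; "orientation": TCP orientation; "contact_force": force on the tool from outside, world axes, zero at the start; "moment": the same for the moment, N m; "finger_gap": finger opening in m.
Only numpy, scipy, OpenCV 4.12 (cv2) and the standard library are available. Lean on these libraries where they do the work, as an engineer would, in place of code of your own. Each camera call takes 0.05 s, during which the arm holds its last target.

TASK

Mount both loose relays on the sloping console's rail, each in the bay with the colour plate that matches its top and between that bay's white end stops: hook the relay's top lip over the rail's upper edge, then tilt it down until its foot clip snaps closed behind the lower edge and it sits flat on the rail. Take either one first, let go of both, and leave the jars and the brass pot standing where they are.

Things in the scene. Friction and masses are not known exactly. Their poses are not given: they have to be found in the camera images.
- console: Fixed grey sloping stand, 224 mm wide, 135 mm deep, low side to the robot; position and yaw vary. Origin: under its middle on the bench. It carries the rail; its panel lies 20 mm below the rail's outer face. Four white end stops, 28 mm up the slope, 10 mm wide, 10 mm high, stand on the rail and bound two bays 48 mm wide.
- rail: Fixed metal strip, 35 mm wide (x -17.5 to 17.5), 196 mm long (y), 3 mm thick, on a spine 14 mm wide, so both long edges stand 17 mm clear of the panel. Origin: centre of its outer face, 55 mm above the bench. x points up the slope (20 degrees), away from the robot; y along it to the left; z out of it, up and towards the robot. Bay centres: x 0, y +52 and -52 mm.
- blue_relay: Loose grey relay, blue top, 0.13 to 0.22 kg. Origin: middle of its flat back (z 0), on the bay centre when mounted, axes then parallel to the rail's. Box x -36 to 36, y -20 to 20, z 0 to 30 mm; from x -26 to 26 up to z 53. Hook at the +x end, clip at the -x end. Starts top up on hook and feet, origin 12 mm over the bench, +x within 75 degrees of straight ahead.
- blue_hook (a point): Lip centre of the blue relay's black hook (x 16, y 0, z -10 mm of the relay). Hook, 36 mm wide: wall x 18.5 to 24 mm, down to z -12; lip x 13.5 to 18.5, z -8 to -12. So the slot for the rail's upper edge is 8 mm high, 5 mm deep. To enter it, hold the relay foot-up by 20 to 28 degrees from the rail, so that the clip clears it.
- blue_clip (a joint): Blue relay's sprung foot clip, m: 0 closed, to 0.006 pushed outward (-x). Its nose reaches in to x -14 mm, z -3 to -12, ramp below; black feet beside it at x -24 to -30, z to -12. Spring 2 N, plus 0.8 N a mm; as the foot goes down over the rail's lower edge the nose is pushed out about 3 mm (some 5 N), then snaps back to 0.
- blue_bay (a point): Centre of the bay marked blue, on the rail's outer face, midway between its two end stops. Its blue plate, 40 by 15 mm, lies on the panel below the bay, towards the robot. Which bay is blue varies.
- orange_relay: Loose grey relay, orange top, 0.13 to 0.22 kg. Origin: middle of its flat back (z 0), on the bay centre when mounted, axes then parallel to the rail's. Box x -36 to 36, y -20 to 20, z 0 to 30 mm; from x -26 to 26 up to z 53. Hook at the +x end, clip at the -x end. Starts top up on hook and feet, origin 12 mm over the bench, +x within 75 degrees of straight ahead.
- orange_hook (a point): Lip centre of the orange relay's black hook (x 16, y 0, z -10 mm of the relay). Hook, 36 mm wide: wall x 18.5 to 24 mm, down to z -12; lip x 13.5 to 18.5, z -8 to -12. So the slot for the rail's upper edge is 8 mm high, 5 mm deep. To enter it, hold the relay foot-up by 20 to 28 degrees from the rail, so that the clip clears it.
- orange_clip (a joint): Orange relay's sprung foot clip, m: 0 closed, to 0.006 pushed outward (-x). Its nose reaches in to x -14 mm, z -3 to -12, ramp below; black feet beside it at x -24 to -30, z to -12. Spring 2 N, plus 0.8 N a mm; as the foot goes down over the rail's lower edge the nose is pushed out about 3 mm (some 5 N), then snaps back to 0.
- orange_bay (a point): Centre of the bay marked orange, on the rail's outer face, midway between its two end stops. Its orange plate, 40 by 15 mm, lies on the panel below the bay, towards the robot. Which bay is orange varies.
- amber_jar: Bystander: a squat amber jar with blue lid, 45 mm across, 54 mm high; origin at the centre of its underside.
- brass_can: Bystander: an open brass tube pot, 36 mm across, 64 mm high; origin at the centre of its underside.
- green_jar: Bystander: a white jar with green cap, 42 mm across, 70 mm high; origin at the centre of its underside.
- pink_jar: Bystander: a pink jar with black lid, 49 mm across, 58 mm high; origin at the centre of its underside.

How it is judged:
At the end, for the whole second after the job is handed in: Each relay's seat centre is within 6.5 mm of the centre of the bay of its colour, its length within 0.1 rad and its outward direction within 0.07 rad of the rail's, its hook behind the rail's upper edge, its foot clip closed (under 1.2 mm), and it is at rest (distance between blue_relay and blue_bay below 0.0065 m and angle between the x axis of each of blue_relay, orange_relay and the x axis of rail, either way round below 0.1 rad and angle between the z axis of each of blue_relay, orange_relay and the z axis of rail, either way round below 0.07 rad and x of each of blue_hook, orange_hook in the frame of rail above 0.01 m and z of each of blue_hook, orange_hook in the frame of rail below -0.006 m and value of joint each of blue_clip, orange_clip below 0.0012 m and linear speed of each of blue_relay, orange_relay below 0.01 m/s and angular speed of each of blue_relay, orange_relay below 0.1 rad/s and distance between orange_relay and orange_bay below 0.0065 m); the robot touches nothing.
It fails at once if the amber jar is shoved more than 30 mm or tipped (distance of amber_jar from where it was at the start of the episode above 0.03 m or angle between amber_jar's own z axis and vertical above 0.35 rad).
It fails at once if the brass can is shoved more than 30 mm or tipped (distance of brass_can from where it was at the start of the episode above 0.03 m or angle between brass_can's own z axis and vertical above 0.35 rad).
It fails at once if the green jar is shoved more than 30 mm or tipped (distance of green_jar from where it was at the start of the episode above 0.03 m or angle between green_jar's own z axis and vertical above 0.35 rad).
It fails at once if the pink jar is shoved more than 30 mm or tipped (distance of pink_jar from where it was at the start of the episode above 0.03 m or angle between pink_jar's own z axis and vertical above 0.35 rad).
It also fails if it takes over 64 s, if anything falls off the work surface, if the arm or the gripper's body presses on something with over 40 N, if the wrist force passes 120 N, or if a joint passes its speed limit or range.

## Working session

There is one attempt and no reset: what is moved stays moved. The work goes in short steps, Python scripts to look and compute and a tool call to move; the robot and the scene stay as the last step left them, time stands still between calls to the robot, and variables do not carry over. Pictures are saved under pics/ and viewed, and the job is handed in when it is done.

Besides the shell and the picture viewer there is one more tool, called after "Request:" by a JSON object that holds its "fn" and its "kwargs", one argument or row to a line. servo_tool: Moves the arm, as the interface text tells. Its arguments: {"type":"object","properties":{"motion":{"type":"array","items":{"type":"array"}},"fingers":{"type":"number"},"grip_force":{"type":"number"}},"required":["motion"]}

```bash
mkdir -p pics; ls; python3 - <<'E'
from bench import *
import cv2,json
print(read_state()); print(nose_length if not callable(nose_length) else nose_length())
for n in("scene","top"):
    im=camera(n); cv2.imwrite(f"pics/{n}0.png",im[:,:,::-1]); print(n,camera_model(n))
E
```

```text
pics
{'time': 0.0, 'joint_positions': array([ 1.26409832,  0.46942553, -0.04857838,  1.53370884,  0.02409996,
        1.14101059, -0.0823353 ]), 'dq': array([ 0.00053738, -0.0003057 , -0.00052174,  0.00013894,  0.00066449,
        0.00048859, -0.00035723]), 'tau': array([ 2.30693058e-04, -5.07981277e+01, -8.04141280e-02, -2.36162996e+01,
       -6.12664525e-02,  3.79058265e-02,  1.80575430e-04]), 'tcp_pos': array([ 0.18493591, -0.6485131 ,  0.21120382]), 'orientation': array([-3.13962762e+00,  8.12027782e-05,  2.77779958e-01]), 'contact_force': array([-0.00451241,  0.6528239 , -0.44045465]), 'moment': array([-0.00617305,  0.00514295, -0.04509325]), 'finger_gap': 0.08733291038773901}
0.025
scene {'fx': 440.27015682952464, 'fy': 440.27015682952464, 'cx': 320.63763314348296, 'cy': 239.6161134810446, 'T': array([[-8.28049674e-01,  3.11661189e-01, -4.66048324e-01,
         2.48158744e-02],
       [-5.60654739e-01, -4.60361892e-01,  6.88282786e-01,
         8.69523191e-01],
       [-3.98564145e-05,  8.31224538e-01,  5.55936837e-01,
         7.64197839e-01],
       [ 0.00000000e+00,  0.00000000e+00,  0.00000000e+00,
         1.00000000e+00]])}
top {'fx': 624.4929078131182, 'fy': 624.4929078131182, 'cx': 329.7095850556122, 'cy': 246.26152759362645, 'T': array([[-1.08447373e-03,  9.96065352e-01, -8.86151191e-02,
         4.54366804e-01],
       [-9.99671027e-01, -3.35065400e-03, -2.54285433e-02,
        -6.32133756e-02],
       [-2.56254095e-02,  8.85583905e-02,  9.95741307e-01,
         1.78315043e+00],
       [ 0.00000000e+00,  0.00000000e+00,  0.00000000e+00,
         1.00000000e+00]])}
```

View pics/scene0.png

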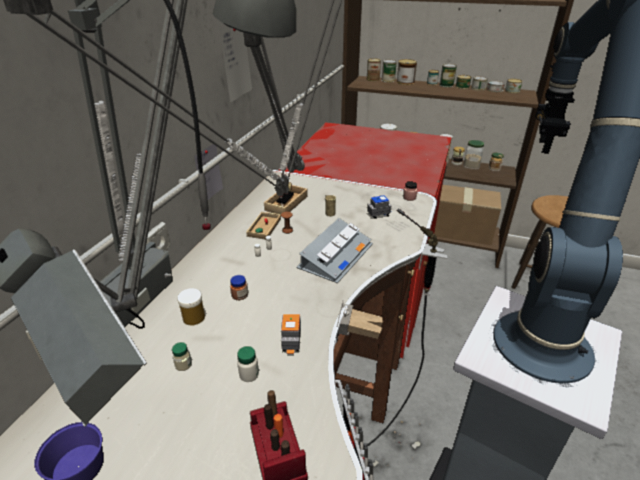

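View pics/top0.png

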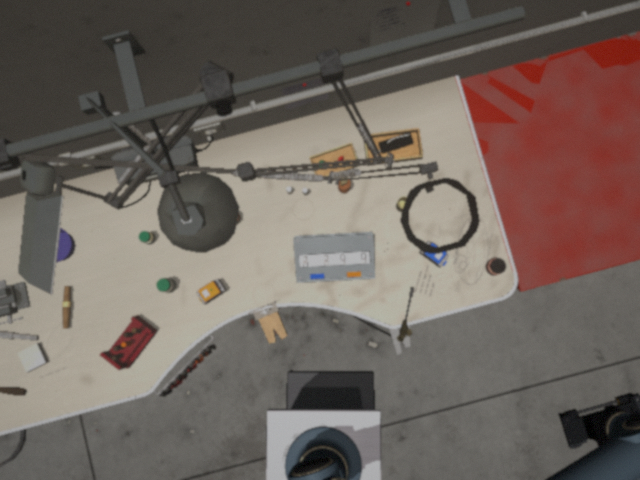

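```bash
python3 - <<'E'
import cv2
t=cv2.imread("pics/top0.png"); s=cv2.imread("pics/scene0.png")
cv2.imwrite("pics/t1.png",cv2.resize(t[140:340,270:530],(780,600),interpolation=cv2.INTER_CUBIC))
cv2.imwrite("pics/s1.png",cv2.resize(s[160:360,220:460],(720,600),interpolation=cv2.INTER_CUBIC))
cv2.imwrite("pics/t2.png",cv2.resize(t[220:340,130:290],(800,600),interpolation=cv2.INTER_CUBIC))
E
```

```text
(no output)
```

View pics/t1.png

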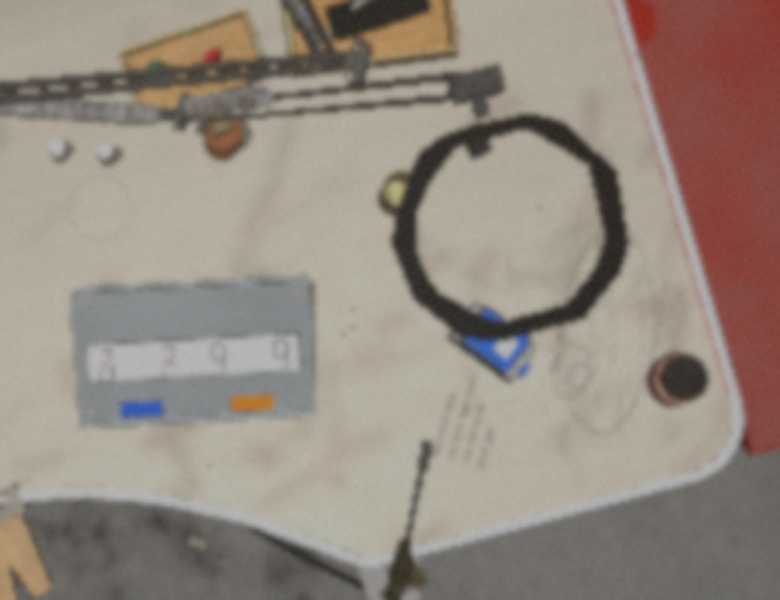

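View pics/s1.png

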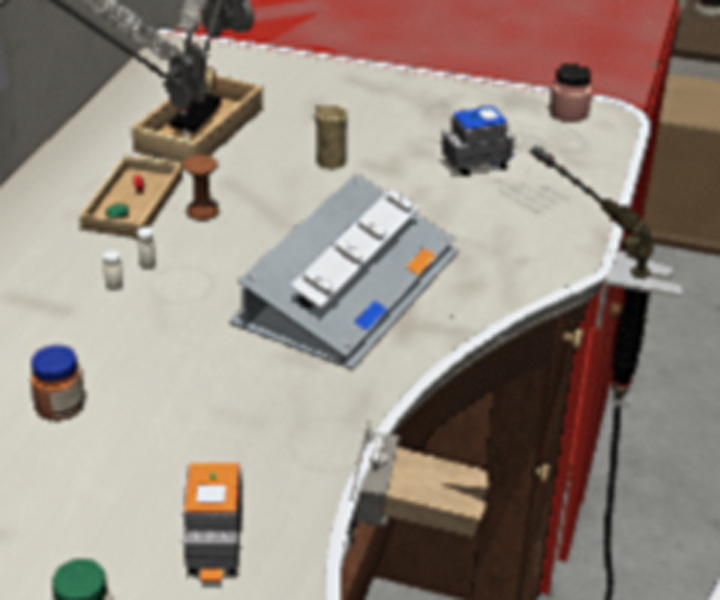

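View pics/t2.png

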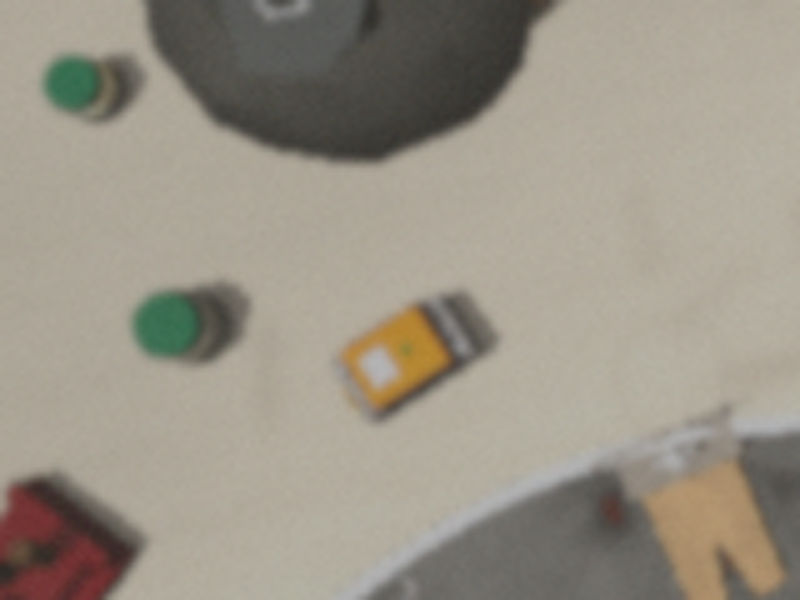

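```bash
cat > h.py <<'E'
from bench import *
import numpy as np, cv2
from scipy.spatial.transform import Rotation as R
def ray(n,u,v):
    m=camera_model(n);d=np.array([(u-m['cx'])/m['fx'],-(v-m['cy'])/m['fy'],-1.]);T=m['T']
    return T[:3,3],T[:3,:3]@d
def plane(n,u,v,z):
    o,d=ray(n,u,v);return o+d*(z-o[2])/d[2]
def proj(n,p):
    m=camera_model(n);T=m['T'];q=T[:3,:3].T@(np.asarray(p)-T[:3,3])
    return np.array([m['cx']+m['fx']*q[0]/-q[2],m['cy']+m['fy']*q[1]/q[2]])
def tri(a,b):
    (o1,d1),(o2,d2)=ray('scene',*a),ray('top',*b)
    A=np.stack([d1,-d2],1);s=np.linalg.lstsq(A,o2-o1,rcond=None)[0]
    p,q=o1+s[0]*d1,o2+s[1]*d2;return (p+q)/2,np.linalg.norm(p-q)
E
python3 - <<'E'
from h import *
for z in (0,.2,.4,.5,.6,.7,.8,1.,1.2):
    p=plane('top',440,215,z);q=plane('top',200,215,z);r=plane('top',430,168,z)
    print(z,p.round(3),proj('scene',p).round(),q.round(3),proj('scene',q).round(), proj('scene',r).round())
E
```

```text
0 [ 0.702 -0.334  0.   ] [353. 203.] [0.705 0.358 0.   ] [209. 315.] [317. 196.]
0.2 [ 0.674 -0.304  0.2  ] [358. 155.] [0.677 0.311 0.2  ] [221. 243.] [322. 149.]
0.4 [ 0.646 -0.273  0.4  ] [364.  96.] [0.649 0.263 0.4  ] [235. 157.] [330.  92.]
0.5 [ 0.633 -0.258  0.5  ] [368.  61.] [0.635 0.24  0.5  ] [243. 107.] [334.  58.]
0.6 [ 0.619 -0.243  0.6  ] [372.  22.] [0.621 0.216 0.6  ] [252.  51.] [338.  20.]
0.7 [ 0.605 -0.228  0.7  ] [377. -23.] [0.607 0.193 0.7  ] [262. -11.] [344. -24.]
0.8 [ 0.591 -0.213  0.8  ] [382. -74.] [0.593 0.169 0.8  ] [274. -81.] [350. -74.]
1.0 [ 0.563 -0.182  1.   ] [ 396. -203.] [0.565 0.122 1.   ] [ 301. -251.] [ 365. -199.]
1.2 [ 0.535 -0.152  1.2  ] [ 415. -385.] [0.536 0.075 1.2  ] [ 339. -480.] [ 387. -378.]
```

```bash
python3 - <<'E'
import cv2, numpy as np
t=cv2.imread("pics/top0.png"); s=cv2.imread("pics/scene0.png")
a=cv2.resize(t[225:290,285:385],(800,520),interpolation=cv2.INTER_NEAREST)
b=cv2.resize(s[210:285,290:380],(720,600),interpolation=cv2.INTER_NEAREST)
cv2.imwrite("pics/t3.png",a);cv2.imwrite("pics/s3.png",b)
E
```

```text
(no output)
```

View pics/t3.png

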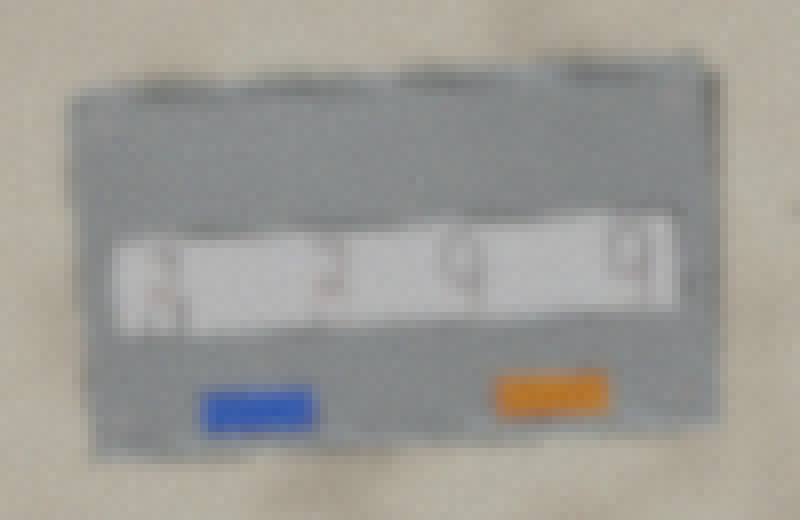

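View pics/s3.png

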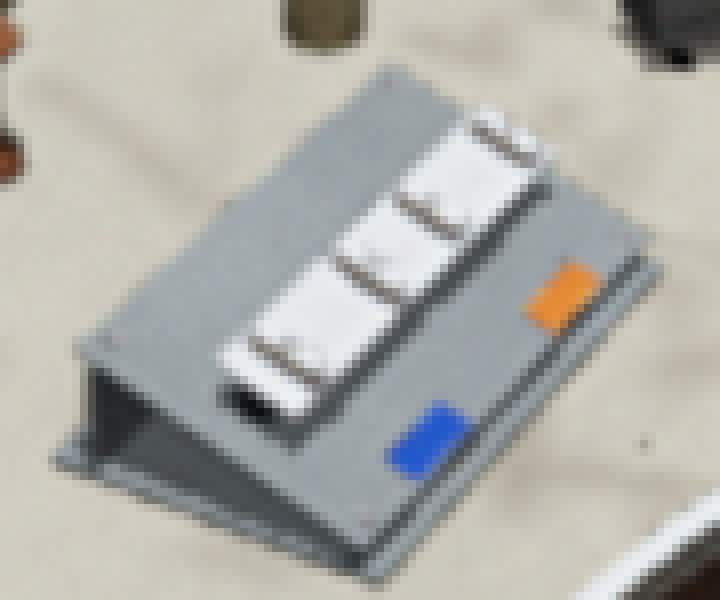

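```bash
cat > m.py <<'E'
from h import *
def masks(n,im):
    hsv=cv2.cvtColor(im,cv2.COLOR_RGB2HSV)
    H,S,V=[hsv[:,:,i].astype(int) for i in range(3)]
    return dict(blue=(H>100)&(H<130)&(S>120),orange=(H>5)&(H<25)&(S>140)&(V>120),white=(S<40)&(V>(165 if n=='top' else 190)))
def blobs(mk,amin=15):
    k,l,st,c=cv2.connectedComponentsWithStats(mk.astype(np.uint8))
    return [(c[i].round(2),st[i].tolist(),l==i) for i in range(1,k) if st[i][4]>=amin]
E
python3 - <<'E'
from m import *
B={}
for n,roi in (('top',(225,345,190,470)),('scene',(185,360,230,420))):
    im=cv2.imread(f"pics/{n}0.png")[:,:,::-1].copy(); 
    for k,mk in masks(n,im).items():
        m2=np.zeros_like(mk);m2[roi[0]:roi[1],roi[2]:roi[3]]=mk[roi[0]:roi[1],roi[2]:roi[3]]
        for c,st,l in blobs(m2):
            ys,xs=np.nonzero(l); r=cv2.minAreaRect(np.stack([xs,ys],1).astype(np.float32))
            print(n,k,c,st,[np.round(v,2) for v in r])
            if k=='white' and st[4]>150: print(cv2.boxPoints(r).round(1).tolist())
E
```

```text
top blue [434.42 256.16] [425, 251, 21, 12, 81] [array([435.25, 256.81]), array([10.69, 20.02]), np.float64(86.63)]
top blue [316.77 275.77] [311, 274, 13, 5, 53] [array([317., 276.]), array([ 4., 12.]), np.float64(90.0)]
top orange [353.91 273.67] [348, 272, 12, 4, 43] [array([353.5, 273.5]), array([ 3., 11.]), np.float64(90.0)]
top orange [211.17 290.2 ] [199, 282, 21, 19, 152] [array([209.27, 291.15]), array([12.76, 17.47]), np.float64(56.31)]
top white [323.32 278.59] [190, 225, 280, 120, 17647] [array([328.08, 275.62]), array([115.05, 286.13]), np.float64(85.45)]
[[180.89999389648438, 229.60000610351562], [466.1000061035156, 206.89999389648438], [475.29998779296875, 321.6000061035156], [190.0, 344.29998779296875]]
top white [436.35 232.75] [412, 225, 47, 20, 680] [array([435. , 234.5]), array([19., 46.]), np.float64(90.0)]
[[412.0, 225.0], [458.0, 225.0], [458.0, 244.0], [412.0, 244.0]]
top white [464.85 227.95] [463, 225, 5, 8, 20] [array([464.6, 228.3]), array([2.24, 8.05]), np.float64(26.57)]
top white [331.84 259.04] [299, 252, 66, 15, 624] [array([331.62, 259.1 ]), array([1
[... 1244 characters left out ...]
, 16, 188] [array([290.5, 322.5]), array([15., 17.]), np.float64(90.0)]
scene orange [289.97 351.07] [287, 349, 7, 5, 30] [array([290., 351.]), array([4., 6.]), np.float64(90.0)]
scene white [310.33 268.7 ] [230, 185, 190, 175, 17989] [array([324.5, 272. ]), array([174., 189.]), np.float64(90.0)]
[[230.0, 185.0], [419.0, 185.0], [419.0, 359.0], [230.0, 359.0]]
scene white [329.68 249.18] [322, 242, 17, 15, 143] [array([329.75, 249.25]), array([11.31, 13.44]), np.float64(45.0)]
scene white [322.45 256.45] [317, 252, 12, 10, 44] [array([322.5, 256.5]), array([11.65,  3.71]), np.float64(39.81)]
scene white [290. 324.] [286, 322, 9, 5, 45] [array([290., 324.]), array([4., 8.]), np.float64(90.0)]
```

```bash
python3 - <<'E'
from m import *
im=cv2.imread("pics/scene0.png")[:,:,::-1].copy()
hsv=cv2.cvtColor(im,cv2.COLOR_RGB2HSV)
out={}
for n,poly,th in (('scene',[(312,256),(350,218),(362,230),(328,264)],185),('top',[(295,250),(373,246),(373,266),(296,270)],165)):
    im=cv2.imread(f"pics/{n}0.png")[:,:,::-1].copy(); hsv=cv2.cvtColor(im,cv2.COLOR_RGB2HSV)
    r=np.zeros(im.shape[:2],np.uint8);cv2.fillPoly(r,[np.array(poly)],1)
    mk=((hsv[:,:,1]<40)&(hsv[:,:,2]>th)&(r>0)).astype(np.uint8)
    mk=cv2.morphologyEx(mk,cv2.MORPH_CLOSE,np.ones((5,5)))
    ys,xs=np.nonzero(mk);rr=cv2.minAreaRect(np.stack([xs,ys],1).astype(np.float32));print(n,rr,len(xs),xs.mean(),ys.mean(),cv2.boxPoints(rr).round(1).tolist())
print('rail c',tri((328.6,242.2),(333.8,258.9)))
b=tri((343.25,264.81),(316.77,275.77));o=tri((359.86,246.81),(353.91,273.67))
print(b,o,np.linalg.norm(b[0]-o[0]))
d=(b[0]-o[0]);print('yaw',np.degrees(np.arctan2(-d[0],d[1])))
print('rel blue top',tri((379.5,198.9),(434.4,256.2)))
print('rel orange top',tri((290.5,322.3),(210.5,290.5)))
# strip corners on planes in top
for (X,Y) in [(120,335),(112,240),(672,212),(678,310)]: print(plane('top',285+X/8-.5,225+Y/8-.5,.055))
for (X,Y) in [(120,335),(112,240),(672,212),(678,310)]: print(plane('top',285+X/8-.5,225+Y/8-.5,.055))
E
```

```text
scene ((338.7500305175781, 241.25003051757812), (16.970561981201172, 48.790367126464844), 45.0) 599 339.12687813021705 240.13355592654423 [[315.5, 252.5], [350.0, 218.0], [362.0, 230.0], [327.5, 264.5]]
top ((333.6661682128906, 258.99078369140625), (11.371355056762695, 69.2265853881836), 86.8201675415039) 721 333.83079056865466 258.91816920943137 [[298.79998779296875, 255.1999969482422], [367.8999938964844, 251.39999389648438], [368.5, 262.70001220703125], [299.3999938964844, 266.6000061035156]]
rail c (array([ 0.58519208, -0.02340687,  0.0489983 ]), np.float64(0.02733068733556453))
(array([0.52655015, 0.01786421, 0.01962712]), np.float64(0.002653119228048985)) (array([ 0.53263569, -0.0868465 ,  0.01849762]), np.float64(0.00187251133916481)) 0.10489348287122285
yaw 3.3261538740408954
rel blue top (array([ 0.58157969, -0.3055001 ,  0.06639609]), np.float64(0.006168161397719376))
rel orange top (array([0.48554798, 0.31103983, 0.05816867]), np.float64(0.0009764013334344596))
[0.55241644 0.06482733 0.055     ]
[0.58546526 0.0677171  0.055     ]
[ 0.59460932 -0.12666053  0.055     ]
[ 0.56058553 -0.12850997  0.055     ]
[0.55241644 0.06482733 0.055     ]
[0.58546526 0.0677171  0.055     ]
[ 0.59460932 -0.12666053  0.055     ]
[ 0.56058553 -0.12850997  0.055     ]
```

```bash
python3 - <<'E'
from m import *
print('rail c',tri((338.8,240.7),(333.7,258.9)))
def rect(n,box,col,z):
    im=cv2.imread(f"pics/{n}0.png")[:,:,::-1].copy()
    mk=masks(n,im)[col].copy(); m2=np.zeros(mk.shape,np.uint8);x,y,w,h=box;m2[y:y+h,x:x+w]=mk[y:y+h,x:x+w]
    # area contour in world: warp mask pixel corners to plane
    ys,xs=np.nonzero(m2)
    P=np.array([plane(n,u+du,v+dv,z)[:2] for u,v in zip(xs,ys) for du,dv in ((-.5,-.5),(.5,-.5),(-.5,.5),(.5,.5))])
    r=cv2.minAreaRect((P*1000).astype(np.float32))
    print(n,col,[np.round(q,1) for q in r],cv2.boxPoints(r).round(1).tolist())
rect('top',(190,275,40,26),'orange',.065)
rect('scene',(275,305,35,35),'orange',.065)
rect('scene',(365,190,35,16),'blue',.065)
rect('top',(420,245,30,30),'blue',.065)
t=cv2.imread("pics/top0.png"); s=cv2.imread("pics/scene0.png")
cv2.imwrite("pics/t4.png",np.hstack([cv2.resize(t[235:275,415:455],(400,400),interpolation=cv2.INTER_NEAREST),cv2.resize(t[272:312,190:230],(400,400),interpolation=cv2.INTER_NEAREST)]))
cv2.imwrite("pics/s4.png",np.hstack([cv2.resize(s[185:225,360:400],(400,400),interpolation=cv2.INTER_NEAREST),cv2.resize(s[312:352,270:310],(400,400),interpolation=cv2.INTER_NEAREST)]))
E
```

```text
rail c (array([ 0.57208446, -0.030541  ,  0.05687005]), np.float64(0.001631988385429715))
top orange [array([484.1, 313.2]), array([39.4, 51.5]), np.float64(33.7)] [[453.3999938964844, 323.70001220703125], [482.0, 280.8999938964844], [514.7000122070312, 302.70001220703125], [486.20001220703125, 345.5]]
scene orange [array([480.6, 316.3]), array([40. , 50.1]), np.float64(34.1)] [[450.0, 325.8999938964844], [478.1000061035156, 284.3999938964844], [511.20001220703125, 306.79998779296875], [483.1000061035156, 348.29998779296875]]
scene blue [array([ 585.7, -306.4]), array([53.2, 45.4]), np.float64(52.9)] [[551.5999755859375, -313.8999938964844], [587.7999877929688, -341.29998779296875], [619.9000244140625, -298.8999938964844], [583.7000122070312, -271.6000061035156]]
top blue [array([ 587.6, -309.3]), array([49.1, 41.5]), np.float64(53.9)] [[556.2999877929688, -316.8999938964844], [589.7999877929688, -341.29998779296875], [618.7999877929688, -301.70001220703125], [585.2999877929688, -277.20001220703125]]
```

View pics/t4.png

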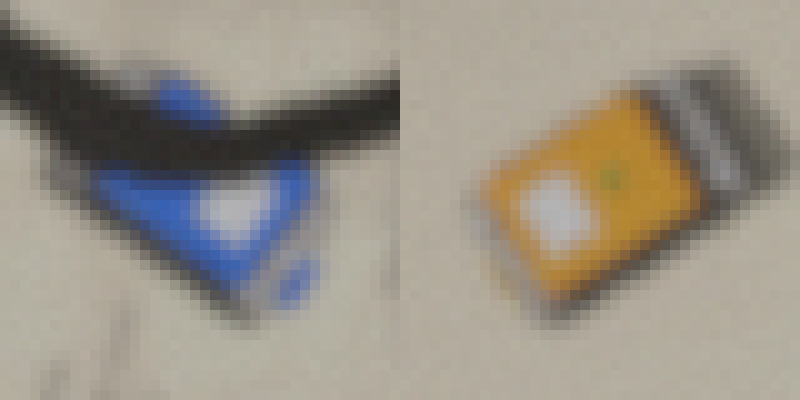

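View pics/s4.png

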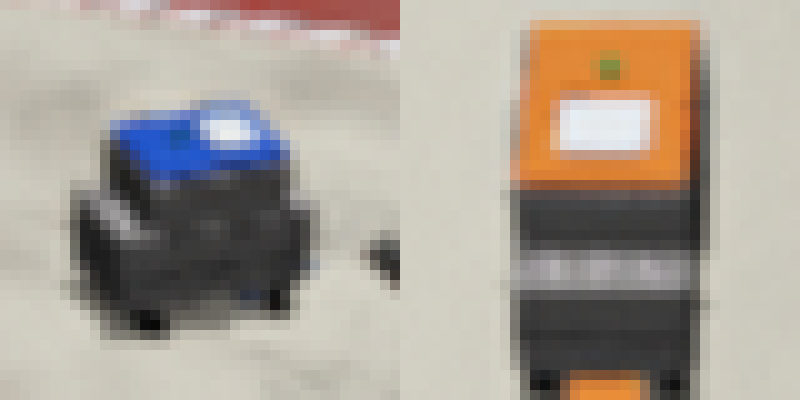

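```bash
python3 - <<'E'
from h import *
print(tri((400,211),(412,289)))
print('top scene z.055', plane('scene',338.8,240.7,.055))
E
```

```text
(array([ 0.48605691, -0.24395722,  0.08126416]), np.float64(0.005848463951094737))
top scene z.055 [ 0.57277087 -0.033239    0.055     ]
```

Request:
{"fn": "servo_tool", "kwargs": {
  "motion": [
    [[5,2,0],[0,0,0.1]],
    [[40.1,34.15,-4],[0,0,0.647]],
    [[40.1,34.15,-4],[0,0,0.647]],
    [[40.1,34.15,-4],[0,0,0.647]],
    [[40.1,34.15,-4],[0,0,0.647]],
    [[40.1,34.15,-4],[0,0,0.647]],
    [[40.1,34.15,-4],[0,0,0.647]],
    [[40.1,34.15,-4],[0,0,0.647]],
    [[40.1,34.15,-4],[0,0,0.647]],
    [[40.1,34.15,-4],[0,0,0.647]],
    [[40.1,34.15,-4],[0,0,0.647]],
    [[40.1,34.15,-4],[0,0,0.647]]
  ],
  "fingers": 0,
  "grip_force": 45
}}

```text
time: 1.3
tcp_pos: [0.59, -0.3007, 0.1713]
orientation: [-3.14, -0.004, 0.934]
contact_force: [0.0, 0.7, -0.2]
finger_gap: 0.0871
```

Request:
{"fn": "servo_tool", "kwargs": {
  "motion": [
    [[0,0,0],[0,0,0]],
    [[0,0,0],[0,0,0]]
  ]
}}

```text
time: 1.5
tcp_pos: [0.5848, -0.3094, 0.1719]
orientation: [-3.141, 0.001, 0.922]
contact_force: [-0.5, -0.0, -0.6]
finger_gap: 0.0871
```

```bash
python3 - <<'E'
from h import *
print(read_state())
s=camera('scene'); cv2.imwrite('pics/s5.png',cv2.resize(s[100:260,300:480,::-1],(675,600)))
E
```

```text
{'time': 1.5, 'joint_positions': array([ 0.63707894,  0.50071221, -0.30721557,  1.59796598,  0.16776436,
        1.06973503, -0.36402738]), 'dq': array([ 0.01360965, -0.00595744,  0.00318549,  0.00058497, -0.00428328,
       -0.00221911, -0.0009859 ]), 'tau': array([-1.25485953e+00, -5.03264523e+01, -3.99879903e+00, -2.24993098e+01,
       -1.26825850e-01, -6.43058345e-03,  1.96533780e-03]), 'tcp_pos': array([ 0.58484564, -0.30936711,  0.17192024]), 'orientation': array([-3.14108834e+00,  1.49638376e-03,  9.22440057e-01]), 'contact_force': array([-0.53944497, -0.0248068 , -0.56621934]), 'moment': array([-0.10179956, -0.03105172,  0.02587246]), 'finger_gap': 0.08711213659075807}
```

View pics/s5.png

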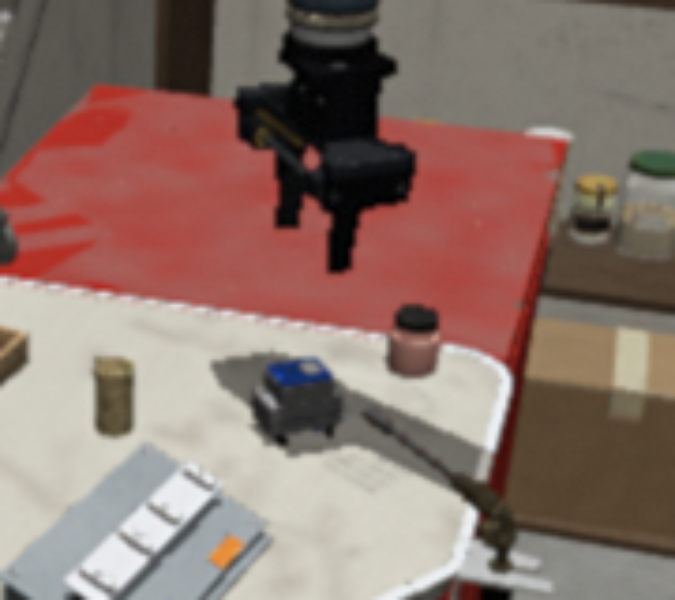

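Request:
{"fn": "servo_tool", "kwargs": {
  "motion": [
    [[0.1,0.1,-4],[0,0,0]],
    [[0.1,0.1,-8],[0,0,0]],
    [[0.1,0.1,-10],[0,0,0]],
    [[0.1,0.1,-11.7],[0,0,0]],
    [[0.1,0.1,-11.7],[0,0,0]],
    [[0.1,0.1,-11.7],[0,0,0]]
  ]
}}

```text
time: 2.15
tcp_pos: [0.5874, -0.3075, 0.0561]
orientation: [3.14, -0.0, 0.924]
contact_force: [-0.3, 0.9, 1.6]
finger_gap: 0.0868
```

Request:
{"fn": "servo_tool", "kwargs": {
  "motion": [
    [[0,0,0],[0,0,0]],
    [[0,0,0],[0,0,0]],
    [[0,0,0],[0,0,0]],
    [[0,0,0],[0,0,0]],
    [[0,0,0],[0,0,0]],
    [[0,0,0],[0,0,0]]
  ],
  "fingers": 1
}}

```text
time: 2.75
tcp_pos: [0.5872, -0.3066, 0.0554]
orientation: [3.141, -0.0, 0.925]
contact_force: [0.2, 0.3, -0.5]
finger_gap: 0.047
```

```bash
python3 - <<'E'
from h import *
print(read_state())
s=camera('scene'); cv2.imwrite('pics/s6.png',cv2.resize(s[150:230,330:440,::-1],(800,582)))
E
```

```text
{'time': 2.75, 'joint_positions': array([ 0.61449483,  0.62379754, -0.28319092,  1.68879601,  0.21709553,
        0.8597542 , -0.40632738]), 'dq': array([ 9.89587589e-04,  3.75212984e-04, -5.45816089e-04, -1.50692543e-03,
       -6.02115285e-05, -1.23567153e-03, -1.36830949e-03]), 'tau': array([ 1.69098457e-03, -5.37588251e+01, -3.62118557e+00, -1.92904240e+01,
       -5.51403430e-02,  3.35371362e-03, -3.24698442e-05]), 'tcp_pos': array([ 0.58717527, -0.30659361,  0.05535401]), 'orientation': array([ 3.14145184e+00, -5.41582680e-05,  9.24870895e-01]), 'contact_force': array([ 0.16432947,  0.27795004, -0.51211842]), 'moment': array([-0.02986278, -0.01449915, -0.00389981]), 'finger_gap': 0.046950735116324686}
```

View pics/s6.png

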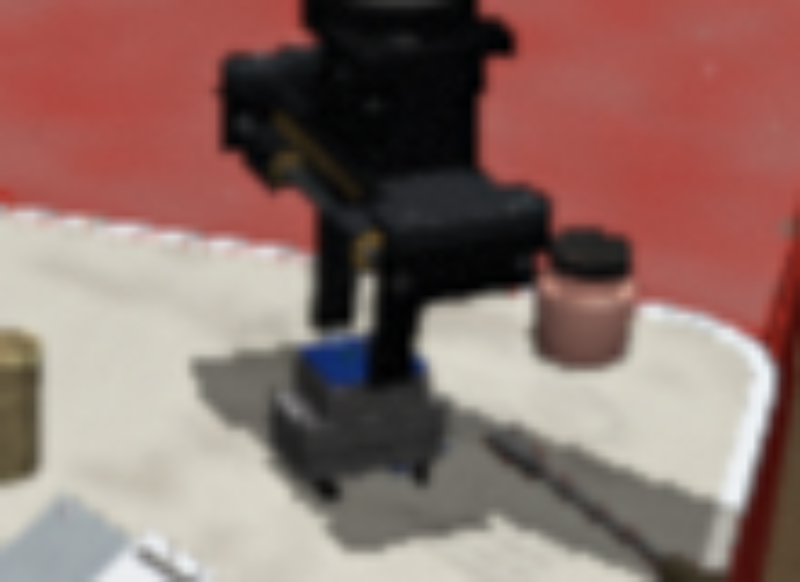

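Request:
{"fn": "servo_tool", "kwargs": {
  "motion": [
    [[0,0,0],[0,0,0]],
    [[0,0,0],[0,0,0]],
    [[0,0,0],[0,0,0]]
  ]
}}

```text
time: 3.1
tcp_pos: [0.5872, -0.3066, 0.0552]
orientation: [3.142, -0.0, 0.925]
contact_force: [-1.2, 0.4, -0.1]
finger_gap: 0.0189
```

Request:
{"fn": "servo_tool", "kwargs": {
  "motion": [
    [[0,0,3],[0,0,0]],
    [[0,0,8],[0,0,0]],
    [[0,0,10],[0,0,0]],
    [[0,0,10],[0,0,0]],
    [[0,0,10],[0,0,0]]
  ]
}}

```text
time: 3.6
tcp_pos: [0.5869, -0.3066, 0.1553]
orientation: [3.141, 0.0, 0.925]
contact_force: [-1.2, 1.0, -1.0]
finger_gap: 0.0007
```

```bash
python3 - <<'E'
from h import *
print(read_state())
s=camera('scene'); cv2.imwrite('pics/s7.png',cv2.resize(s[120:200,330:440,::-1],(800,582)))
E
```

```text
{'time': 3.6, 'joint_positions': array([ 0.63260351,  0.51673752, -0.30761518,  1.61348663,  0.17473113,
        1.03843713, -0.37228123]), 'dq': array([ 0.00066884,  0.02639646,  0.00535761,  0.03047632, -0.00039686,
       -0.00038898,  0.00306866]), 'tau': array([-7.34123890e-02, -5.28303838e+01, -3.61681670e+00, -2.31828707e+01,
       -7.17713311e-02, -3.80729511e-02, -3.41843806e-04]), 'tcp_pos': array([ 0.58689944, -0.30658228,  0.15525206]), 'orientation': array([3.14148001e+00, 1.72566422e-04, 9.24765218e-01]), 'contact_force': array([-1.22063994,  1.03846496, -0.98288364]), 'moment': array([-0.04963317, -0.00687298,  0.00383297]), 'finger_gap': 0.0006724629286916088}
```

View pics/s7.png

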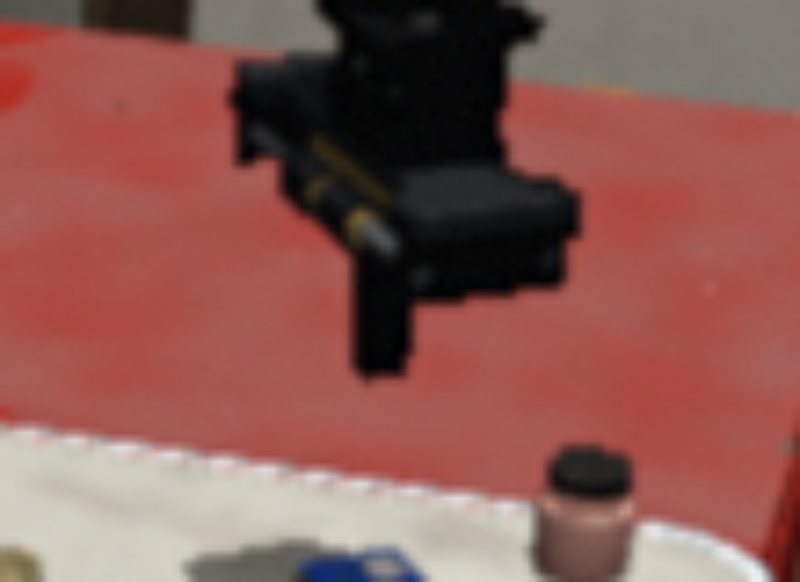

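```bash
python3 - <<'E'
from h import *
def f(p):
    q=proj('scene',p);return q,((q-[330,120])*7.27).round()
for z in (.155,.13,.149): print(z,f([.587,-.3066,z]))
for z in (.055,.03,.065): q=proj('scene',[.587,-.3066,z]);print(q,((q-[330,150])*7.27).round())
t=camera('top');s=camera('scene')
cv2.imwrite('pics/t8.png',cv2.resize(t[190:310,380:520,::-1],(700,600)))
cv2.imwrite('pics/s8.png',cv2.resize(s[110:230,330:450,::-1],(600,600)))
E
```

```text
0.155 (array([381.17677356, 173.9673466 ]), array([372., 392.]))
0.13 (array([380.58624686, 181.03258737]), array([368., 444.]))
0.149 (array([381.03398807, 175.6756755 ]), array([371., 405.]))
[378.88185879 201.42440411] [355. 374.]
[378.33507489 207.96629281] [351. 421.]
[379.10348676 198.77277972] [357. 355.]
```

View pics/t8.png

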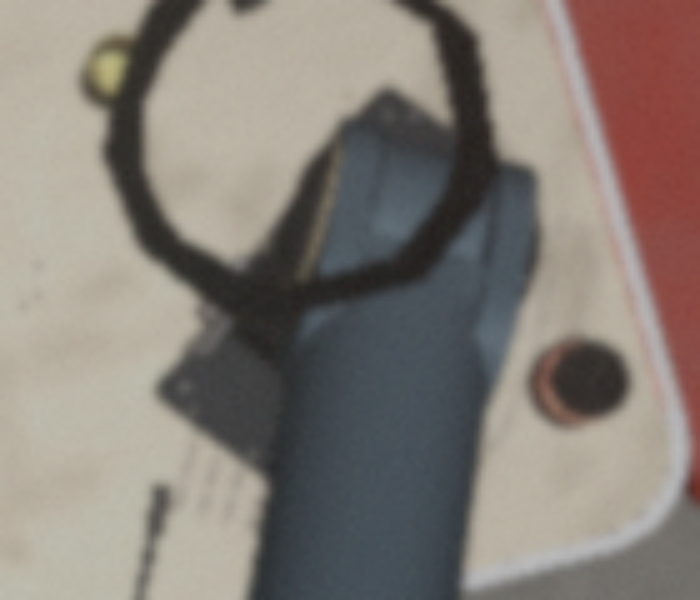

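View pics/s8.png

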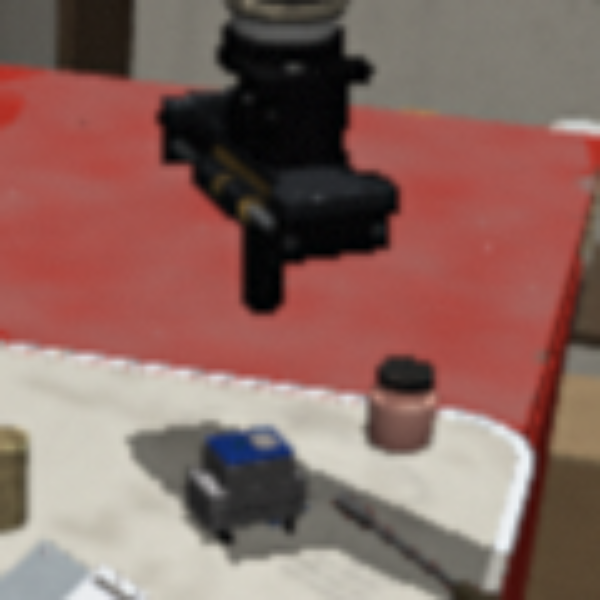

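```bash
python3 - <<'E'
from h import *
print(nose_length)
u,v=330+382/7.27,120+378/7.27
for z in (.10,.13,.145,.16,.17): print(plane('scene',u,v,z))
# same in s6-s8 finger open image: gripper body in top: center of plate
for z in (.2,.22,.25): print(plane('top',380+275/5,190+290/5,z))
E
```

```text
0.025
[ 0.64126189 -0.42983626  0.1       ]
[ 0.61341871 -0.37114775  0.13      ]
[ 0.59949712 -0.34180349  0.145     ]
[ 0.58557553 -0.31245924  0.16      ]
[ 0.57629447 -0.2928964   0.17      ]
[ 0.58993674 -0.28970523  0.2       ]
[ 0.58822408 -0.28684395  0.22      ]
[ 0.58565509 -0.28255203  0.25      ]
```

Request:
{"fn": "servo_tool", "kwargs": {
  "motion": [
    [[0,0,-4],[0,0,0]],
    [[0,0,-6],[0,0,0]],
    [[0,0,-6.5],[0,0,0]],
    [[0,0,-7],[0,0,0]],
    [[0,0,-7.4],[0,0,0]]
  ]
}}

```text
time: 4.25
tcp_pos: [0.5878, -0.3068, 0.0816]
orientation: [3.14, -0.0, 0.925]
contact_force: [0.3, -0.5, -0.4]
finger_gap: 0.0003
```

```bash
python3 - <<'E'
from h import *
s=camera('scene')
cv2.imwrite('pics/s9.png',cv2.resize(s[150:230,330:440,::-1],(800,582)))
print(read_state()['tcp_pos'],read_state()['contact_force'])
E
```

```text
[ 0.58744246 -0.30667039  0.08113265] [-0.98997925  0.7440049  -1.60008139]
```

View pics/s9.png

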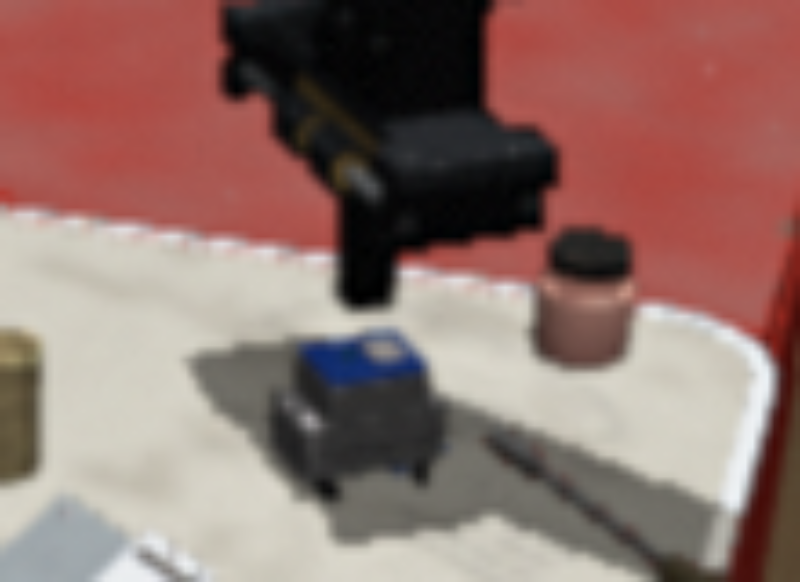

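Request:
{"fn": "servo_tool", "kwargs": {
  "motion": [
    [[0,0,-1],[0,0,0]],
    [[0,0,-1.6],[0,0,0]],
    [[0,0,-1.8],[0,0,0]],
    [[0,0,-2],[0,0,0]],
    [[0,0,-2],[0,0,0]]
  ]
}}

```text
time: 4.8
tcp_pos: [0.5871, -0.3066, 0.0611]
orientation: [-3.141, 0.0, 0.925]
contact_force: [0.2, 1.0, 0.0]
finger_gap: 0.0003
```

Request:
{"fn": "servo_tool", "kwargs": {
  "motion": [
    [[0,0,-0.2],[0,0,0]],
    [[0,0,-0.4],[0,0,0]],
    [[0,0,-0.5],[0,0,0]],
    [[0,0,-0.5],[0,0,0]]
  ]
}}

```text
time: 5.2
tcp_pos: [0.587, -0.3066, 0.0561]
orientation: [-3.141, 0.0, 0.925]
contact_force: [0.1, 0.4, 0.1]
finger_gap: 0.0003
```

Request:
{"fn": "servo_tool", "kwargs": {
  "motion": [
    [[0,0,-0.2],[0,0,0]],
    [[0,0,-0.4],[0,0,0]],
    [[0,0,-0.4],[0,0,0]]
  ]
}}

```text
time: 5.5
tcp_pos: [0.588, -0.3071, 0.0552]
orientation: [3.14, 0.0, 0.925]
contact_force: [-3.9, 1.2, 12.8]
finger_gap: 0.0002
```

```bash
python3 - <<'E'
from h import *
s=camera('scene')
cv2.imwrite('pics/s10.png',cv2.resize(s[150:230,330:440,::-1],(800,582)))
print(read_state()['tcp_pos'],read_state()['contact_force'])
E
```

```text
[ 0.58795405 -0.30702708  0.05523519] [-4.09559628  1.9982976  13.56975668]
```

View pics/s10.png

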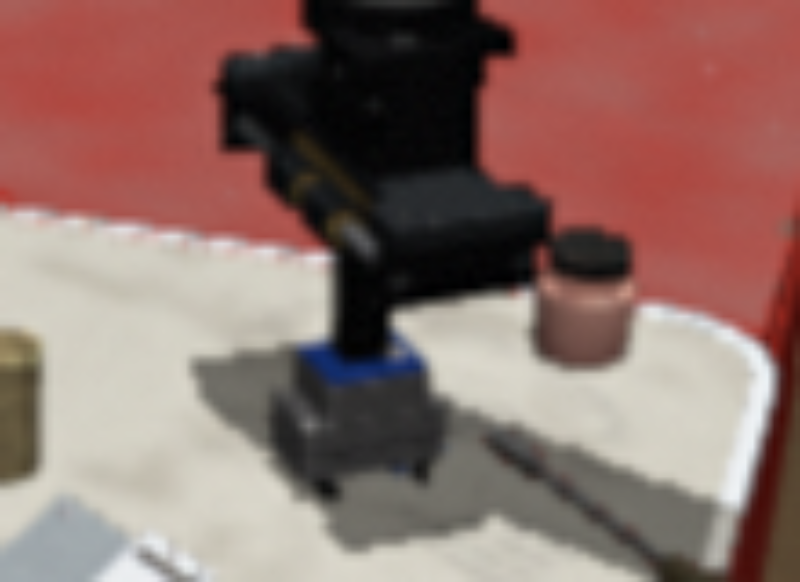

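```bash
python3 - <<'E'
from h import *
for x,y in ((338,355),(388,362),(362,360)): print(plane('scene',330+x/7.27,150+y/7.27,.065))
st=read_state();print(st['joint_positions'].round(4))
E
```

```text
[ 0.59398092 -0.30138882  0.065     ]
[ 0.57202425 -0.30823306  0.065     ]
[ 0.58269305 -0.30329575  0.065     ]
[ 0.6146  0.6244 -0.2837  1.6882  0.2189  0.8582 -0.408 ]
```

Request:
{"fn": "servo_tool", "kwargs": {
  "motion": [
    [[0,0,3],[0,0,0]],
    [[0,0,7],[0,-0.1,0]],
    [[0,0,10],[0,-0.25,0]],
    [[0,0,10],[0,-0.4,0]],
    [[0,0,10],[0,-0.4,0]],
    [[0,0,10],[0,-0.4,0]]
  ]
}}

```text
time: 6.15
tcp_pos: [0.5857, -0.3075, 0.152]
orientation: [2.818, -0.236, 0.961]
contact_force: [1.0, -0.8, 0.5]
finger_gap: 0.0004
```

```bash
python3 - <<'E'
from h import *
s=camera('scene')
cv2.imwrite('pics/s11.png',cv2.resize(s[120:200,330:440,::-1],(800,582)))
st=read_state();print(st['tcp_pos'],st['orientation'])
Rm=R.from_euler('xyz',st['orientation']).as_matrix();z=Rm[:,2]
for p in (st['tcp_pos']-.0095*z, st['tcp_pos']+np.array([0,0,.0345])+.025*z): print(p,(proj('scene',p)-[330,120])*7.27)
E
```

```text
[ 0.58749672 -0.30696623  0.15254556] [ 2.81617156 -0.23649851  0.96342654]
[ 0.58379905 -0.30696469  0.16129641] [380.04129853 380.70287389]
[ 0.59722742 -0.30697028  0.16401703] [353.3009585  367.71176078]
```

View pics/s11.png

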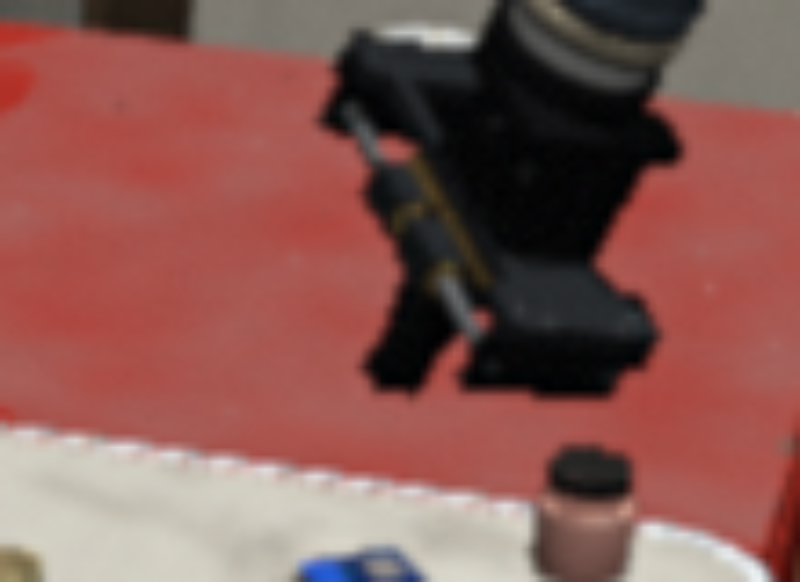

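Request:
{"fn": "servo_tool", "kwargs": {
  "motion": [
    [[0,0,0],[0,0.14,0]],
    [[0,0,0],[0,0.28,0]],
    [[0,0,0],[0,0.4,0]],
    [[0,0,-2],[0,0.4,0]],
    [[0,0,-4],[0,0.4,0]],
    [[0,0,-6],[0,0.4,0]],
    [[0,0,-7],[0,0.4,0]],
    [[0,0,-7],[0,0.4,0]],
    [[0,0,-7],[0,0.4,0]]
  ],
  "fingers": 0
}}

```text
time: 7.1
tcp_pos: [0.5884, -0.3064, 0.0828]
orientation: [3.14, -0.0, 0.926]
contact_force: [0.2, -0.5, 0.4]
finger_gap: 0.0645
```

Request:
{"fn": "servo_tool", "kwargs": {
  "motion": [
    [[0,0,-1.5],[0,0,0]],
    [[0,0,-3],[0,0,0]],
    [[0,0,-4.5],[0,0,0]],
    [[0,0,-5.6],[0,0,0]],
    [[0,0,-6.15],[0,0,0]],
    [[0,0,-6.15],[0,0,0]]
  ]
}}

```text
time: 7.7
tcp_pos: [0.5865, -0.3064, 0.0195]
orientation: [-3.14, 0.0, 0.925]
contact_force: [-0.7, 0.2, 0.4]
finger_gap: 0.0868
```

Request:
{"fn": "servo_tool", "kwargs": {
  "motion": [
    [[0,0,0],[0,0,0]],
    [[0,0,0],[0,0,0]],
    [[0,0,0],[0,0,0]],
    [[0,0,0],[0,0,0]],
    [[0,0,0],[0,0,0]],
    [[0,0,0],[0,0,0]],
    [[0,0,0],[0,0,0]],
    [[0,0,0],[0,0,0]]
  ],
  "fingers": 1
}}

```text
time: 8.5
tcp_pos: [0.5878, -0.3071, 0.0211]
orientation: [3.14, -0.0, 0.925]
contact_force: [-0.3, -0.6, 0.3]
finger_gap: 0.0398
```

```bash
python3 - <<'E'
from h import *
s=camera('scene')
cv2.imwrite('pics/s12.png',cv2.resize(s[150:230,330:440,::-1],(800,582)))
st=read_state();print(st['tcp_pos'],st['contact_force'],st['finger_gap'])
E
```

```text
[ 0.58779619 -0.30708755  0.02109868] [ 1.45956023 -1.66371262  0.44147829] 0.039378817514378
```

View pics/s12.png

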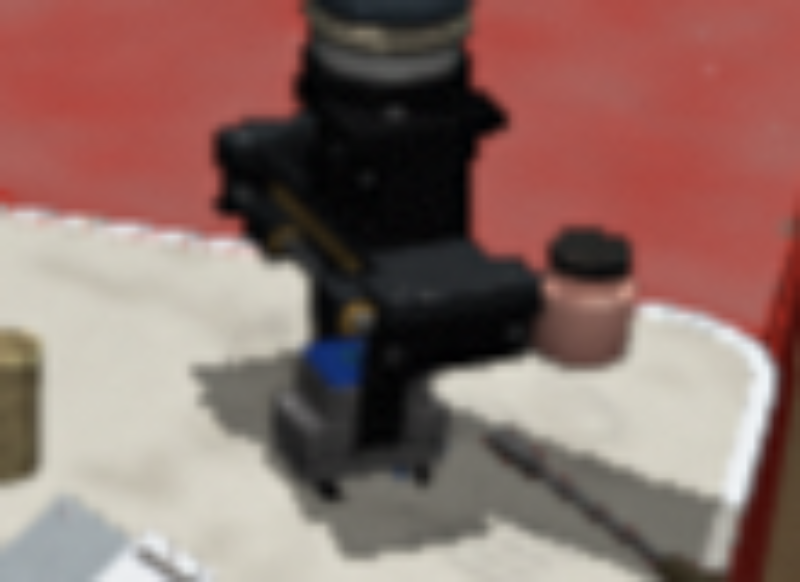

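```bash
cat > plan.py <<'E'
from h import *
C=np.array([.573,-.032,.055]);PSI=np.radians(3.0)
def rail(psi=PSI,tilt=20): return (R.from_euler('z',psi)*R.from_euler('y',-np.radians(tilt))).as_matrix()
def target(by,Px,Pz,th,d=.0085,c=C,psi=PSI,dx=0,flip=False):
    M=rail(psi); O=c+M@np.array([Px,by,Pz])/1000 if abs(by)>1 else None
    Rr=M@R.from_euler('y',np.radians(th)).as_matrix()
    p=O+Rr@np.array([-dx,0,d])
    T=Rr@R.from_euler('x',np.pi).as_matrix()
    if flip: T=T@np.diag([-1,-1,1.])
    return p,T
def rel(p,T,p0,T0): return ((p-p0)*100).round(2),R.from_matrix(T@T0.T).as_rotvec().round(3)
E
python3 - <<'E'
from plan import *
p0=np.array([.587,-.3067,.0205]);T0=R.from_euler('xyz',[np.pi,0,.925]).as_matrix()
for w in ((14,40,26),(14,12,26),(14,8.7,26),(2.4,8.7,26)):
    p,T=target(52,*w);print(w,p.round(4),rel(p,T,p0,T0), R.from_matrix(T).as_euler('xyz').round(3))
E
```

```text
(14, 40, 26) [0.5706 0.0199 0.1058] (array([-1.64, 32.66,  8.53]), array([-0.051,  0.095, -0.872])) [3.142 0.105 0.052]
(14, 12, 26) [0.5802 0.0204 0.0795] (array([-0.68, 32.71,  5.9 ]), array([-0.051,  0.095, -0.872])) [3.142 0.105 0.052]
(14, 8.7, 26) [0.5813 0.0205 0.0764] (array([-0.57, 32.72,  5.59]), array([-0.051,  0.095, -0.872])) [3.142 0.105 0.052]
(2.4, 8.7, 26) [0.5704 0.0199 0.0724] (array([-1.66, 32.66,  5.19]), array([-0.051,  0.095, -0.872])) [3.142 0.105 0.052]
```

Request:
{"fn": "servo_tool", "kwargs": {
  "motion": [
    [[0,0,3],[0,0,0]],
    [[0,0,8],[0,0,0]],
    [[0,3,11],[-0.01,0.02,-0.15]],
    [[-1,8,11],[-0.02,0.04,-0.3]],
    [[-1,12,11],[-0.03,0.05,-0.45]],
    [[-1,16,11],[-0.035,0.07,-0.6]],
    [[-1,21,11],[-0.045,0.085,-0.75]],
    [[-1,26,11],[-0.051,0.095,-0.872]],
    [[-1,30,11],[-0.051,0.095,-0.872]],
    [[-1,32.7,11],[-0.051,0.095,-0.872]],
    [[-1,32.7,11],[-0.051,0.095,-0.872]],
    [[-1,32.7,11],[-0.051,0.095,-0.872]]
  ]
}}

```text
time: 9.75
tcp_pos: [0.5764, 0.0209, 0.1302]
orientation: [3.141, 0.106, 0.054]
contact_force: [0.4, -0.6, -2.0]
finger_gap: 0.0399
```

```bash
python3 - <<'E'
from h import *
s=camera('scene');t=camera('top')
cv2.imwrite('pics/s13.png',cv2.resize(s[160:290,260:400,::-1],(646,600)))
cv2.imwrite('pics/t13.png',cv2.resize(t[200:320,270:400,::-1],(650,600)))
st=read_state();print(st['tcp_pos'],st['orientation'],st['contact_force'],st['finger_gap'],st['joint_positions'])
E
```

```text
[0.57675115 0.01863534 0.13035481] [3.13996137 0.10559886 0.04979442] [-0.34955295  0.01523758 -2.39140628] 0.03996255975055274 [ 0.02609608  0.45451597 -0.17289703  1.76991189  0.07981414  1.03011149
 -1.69921425]
```

View pics/s13.png

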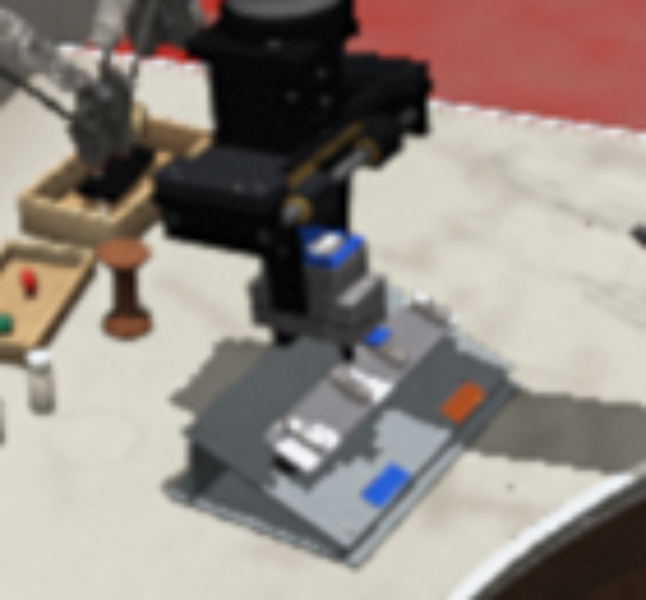

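View pics/t13.png

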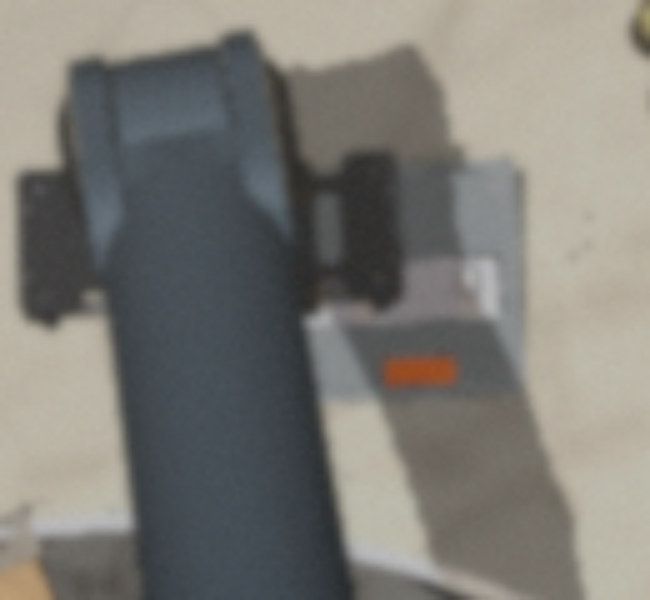

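```bash
python3 - <<'E'
from plan import *
st=read_state();T=R.from_euler('xyz',st['orientation']).as_matrix();Rr=T@np.diag([1,-1,-1.])
o=np.array([.5767,.0197,.1303])-Rr[:,2]*.0085
for q in ((-26,20,53),(-26,-20,53),(26,20,53),(26,-20,53),(-36,20,0),(-36,-20,30)):
    print(q,((proj('scene',o+Rr@np.array(q)/1000)+.5-[260,160])*4.615).round())
for by in (81,23,-23,-81): 
  M=rail();print(by,((proj('scene',C+M@np.array([-14,by,10])/1000)+.5-[260,160])*4.615).round(),((proj('top',C+M@np.array([0,by,10])/1000)+.5-[270,200])*5).round())
for by in (98,-98):
  print([((proj('scene',C+M@np.array([x,by,0])/1000)+.5-[260,160])*4.615).round() for x in (-17.5,17.5)],[((proj('top',C+M@np.array([x,by,0])/1000)+.5-[270,200])*5).round() for x in (-17.5,17.5)])
E
```

```text
(-26, 20, 53) [330. 264.]
(-26, -20, 53) [365. 233.]
(26, 20, 53) [253. 248.]
(26, -20, 53) [288. 219.]
(-36, 20, 0) [353. 348.]
(-36, -20, 30) [383. 271.]
81 [323. 443.] [178. 310.]
23 [370. 395.] [283. 304.]
-23 [406. 360.] [366. 300.]
-81 [448. 317.] [471. 294.]
[array([308., 472.]), array([260., 438.])] [array([150., 337.]), array([146., 276.])]
[array([459., 319.]), array([415., 290.])] [array([502., 317.]), array([500., 257.])]
```

```bash
python3 - <<'E'
from plan import *
p0=np.array([.577,.0203,.1305])
for w in ((16,18,26),(16,9,26),(2.4,8.7,26)):
    p,T=target(52,*w);print(w,p.round(4),((p-p0)*100).round(2))
E
```

```text
(16, 18, 26) [0.58   0.0204 0.0858] [ 0.3   0.01 -4.47]
(16, 9, 26) [0.5831 0.0206 0.0774] [ 0.61  0.03 -5.31]
(2.4, 8.7, 26) [0.5704 0.0199 0.0724] [-0.66 -0.04 -5.81]
```

Request:
{"fn": "servo_tool", "kwargs": {
  "motion": [
    [[0.5,0,-2],[0,0,0]],
    [[0.5,0,-3.5],[0,0,0]],
    [[0.4,0,-4.5],[0,0,0]],
    [[0.4,0,-4.5],[0,0,0]]
  ]
}}

```text
time: 10.25
tcp_pos: [0.5793, 0.0194, 0.0838]
orientation: [3.141, 0.109, 0.051]
contact_force: [-1.2, 0.2, -0.9]
finger_gap: 0.0395
```

```bash
cat > look.py <<'E'
from plan import *
import sys
def look(tag,box=(300,200,80,75)):
    s=camera('scene');x,y,w,h=box
    cv2.imwrite(f'pics/{tag}.png',cv2.resize(s[y:y+h,x:x+w,::-1],(w*8,h*8),interpolation=cv2.INTER_CUBIC))
    st=read_state();print(st['time'],st['tcp_pos'].round(4),st['orientation'].round(3),st['contact_force'].round(1),st['moment'].round(2),round(st['finger_gap'],4))
look(sys.argv[1])
E
python3 look.py s14
```

```text
10.3 [0.5802 0.0198 0.0849] [3.141 0.107 0.051] [-0.6  0.4 -2.2] [ 0.03 -0.18 -0.03] 0.0395
```

View pics/s14.png

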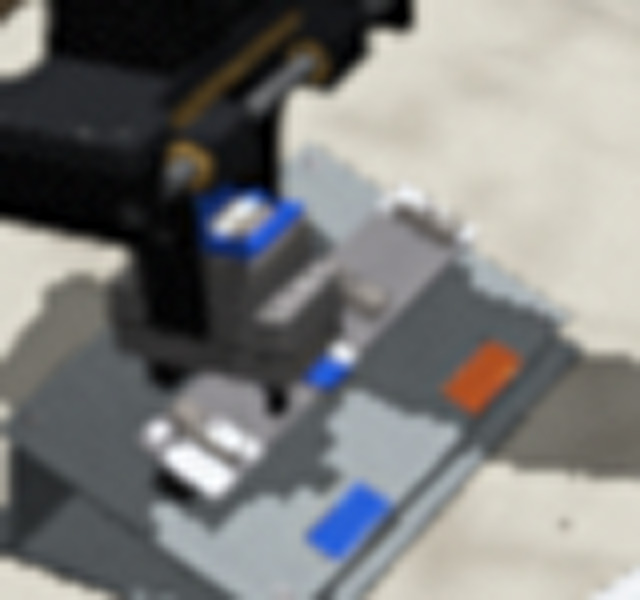

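```bash
python3 - <<'E'
from plan import *
st=read_state();T=R.from_euler('xyz',st['orientation']).as_matrix();Rr=T@np.diag([1,-1,-1.])
o=np.array([.5798,.0200,.0848])-Rr[:,2]*.0085
for q in ((-36,0,-3),(-40,0,-3),(-30,18,-12),(-26,20,53),(-26,-20,53),(-36,20,30),(-36,20,0)):
    print(q,((proj('scene',o+Rr@np.array(q)/1000)+.5-[300,200])*8).round())
M=rail();print(((proj('scene',C+M@np.array([-53.8,52,-20])/1000)+.5-[300,200])*8).round())
E
```

```text
(-36, 0, -3) [310. 372.]
(-40, 0, -3) [320. 375.]
(-30, 18, -12) [271. 417.]
(-26, 20, 53) [243. 252.]
(-26, -20, 53) [302. 198.]
(-36, 20, 30) [274. 318.]
(-36, 20, 0) [281. 394.]
[346. 526.]
```

Request:
{"fn": "servo_tool", "kwargs": {
  "motion": [
    [[0.2,0,-0.3],[0,0,0]],
    [[0.2,0,-0.6],[0,0,0]],
    [[0.2,0,-0.8],[0,0,0]],
    [[0.2,0,-0.8],[0,0,0]],
    [[0.2,0,-0.8],[0,0,0]]
  ]
}}

```text
time: 10.8
tcp_pos: [0.5832, 0.0204, 0.0779]
orientation: [3.141, 0.104, 0.052]
contact_force: [0.7, -0.9, -2.2]
finger_gap: 0.0395
```

```bash
python3 look.py s15
```

```text
10.85 [0.5832 0.0204 0.0779] [3.141 0.104 0.052] [-0.2 -0.6 -1.4] [-0.05 -0.2  -0.01] 0.0401
```

View pics/s15.png

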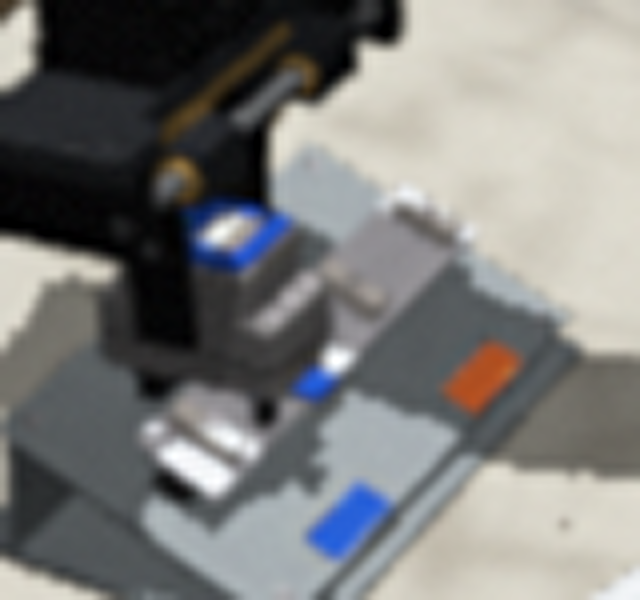

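Request:
{"fn": "servo_tool", "kwargs": {
  "motion": [
    [[-0.28,0,-0.1],[0,0,0]],
    [[-0.56,-0.02,-0.2],[0,0,0]],
    [[-0.84,-0.04,-0.3],[0,0,0]],
    [[-0.84,-0.04,-0.3],[0,0,0]],
    [[-0.84,-0.04,-0.3],[0,0,0]]
  ]
}}

```text
time: 11.35
tcp_pos: [0.5747, 0.0199, 0.0748]
orientation: [3.141, 0.104, 0.052]
contact_force: [-0.1, 0.3, -1.5]
finger_gap: 0.0394
```

Request:
{"fn": "servo_tool", "kwargs": {
  "motion": [
    [[-0.1,0,-0.03],[0,0,0]],
    [[-0.19,-0.01,-0.07],[0,0,0]],
    [[-0.28,-0.01,-0.1],[0,0,0]],
    [[-0.28,-0.01,-0.1],[0,0,0]]
  ]
}}

```text
time: 11.75
tcp_pos: [0.572, 0.0199, 0.0738]
orientation: [3.141, 0.104, 0.052]
contact_force: [0.2, 0.1, -2.0]
finger_gap: 0.0395
```

Request:
{"fn": "servo_tool", "kwargs": {
  "motion": [
    [[-0.1,0,-0.03],[0,0,0]],
    [[-0.19,-0.01,-0.07],[0,0,0]],
    [[-0.19,-0.01,-0.07],[0,0,0]]
  ]
}}

```text
time: 12.05
tcp_pos: [0.5716, 0.0198, 0.0736]
orientation: [3.141, 0.101, 0.052]
contact_force: [3.1, -0.3, -0.1]
finger_gap: 0.0399
```

Request:
{"fn": "servo_tool", "kwargs": {
  "motion": [
    [[-0.1,0,-0.03],[0,0,0]],
    [[-0.19,-0.01,-0.07],[0,0,0]],
    [[-0.19,-0.01,-0.07],[0,0,0]]
  ]
}}

```text
time: 12.35
tcp_pos: [0.5714, 0.0199, 0.0736]
orientation: [3.141, 0.097, 0.052]
contact_force: [6.6, 0.1, -0.1]
finger_gap: 0.04
```

```bash
cat >> plan.py <<'E'
def corner(th,a,b):
    t=np.radians(th);c,s=np.cos(t),np.sin(t)
    return 17.5-(a*c+b*s), -(-a*s+b*c)
E
python3 - <<'E'
from plan import *
e=.4
# commanded now
p0=target(52,16,9,26)[0]+np.array([-.84-.28-.19-.19,-.07,-.3-.1-.07-.07])/100; T0=target(52,16,9,26)[1]
print(p0)
for th,b in ((26,-1.2),(21,-1.2),(16,-1),(12,-.8),(8,-.6),(4,-.3),(0,0),(-2,1.5)):
    a=min(17.3,18.0-3*np.sin(np.radians(max(th,0))))
    Px,Pz=corner(th,a,b); p,T=target(52,Px+e,Pz,th); print(th,round(Px,2),round(Pz,2),p.round(4),*rel(p,T,p0,T0))
E
```

```text
[0.56810632 0.01990101 0.07198299]
26 3.03 8.39 [0.5715 0.02   0.0725] [0.34 0.01 0.05] [0. 0. 0.]
21 2.13 7.19 [0.5703 0.0199 0.0711] [ 0.22  0.   -0.09] [ 0.005 -0.087 -0.   ]
16 1.27 5.69 [0.5693 0.0199 0.0694] [ 0.12 -0.   -0.26] [ 0.009 -0.174  0.   ]
12 0.74 4.38 [0.5687 0.0198 0.0679] [ 0.06 -0.01 -0.41] [ 0.013 -0.244  0.   ]
8 0.45 3.0 [0.5683 0.0198 0.0664] [ 0.02 -0.01 -0.56] [ 0.016 -0.314  0.   ]
4 0.26 1.51 [0.568  0.0198 0.0648] [-0.01 -0.01 -0.72] [ 0.02  -0.383  0.   ]
0 0.2 -0.0 [0.5679 0.0198 0.0632] [-0.02 -0.01 -0.88] [ 0.024 -0.453 -0.   ]
-2 0.26 -2.1 [0.5684 0.0198 0.0611] [ 0.03 -0.01 -1.09] [ 0.026 -0.488  0.   ]
```

First go to 12° and check forces.

Request:
{"fn": "servo_tool", "kwargs": {
  "motion": [
    [[0.34,0,0.05],[0,0,0]],
    [[0.34,0,0.05],[0,0,0]],
    [[0.22,0,-0.09],[0.005,-0.087,0]],
    [[0.12,0,-0.26],[0.009,-0.174,0]],
    [[0.06,0,-0.41],[0.013,-0.244,0]],
    [[0.06,0,-0.41],[0.013,-0.244,0]],
    [[0.06,0,-0.41],[0.013,-0.244,0]]
  ]
}}

```text
time: 13.05
tcp_pos: [0.5683, 0.0197, 0.0684]
orientation: [3.141, -0.139, 0.052]
contact_force: [2.5, -0.2, -0.3]
finger_gap: 0.0401
```

```bash
python3 look.py s16
```

```text
13.1 [0.5683 0.0197 0.0683] [ 3.141 -0.139  0.052] [ 1.9 -0.1  0.8] [ 0.06 -0.26  0.03] 0.0396
```

View pics/s16.png

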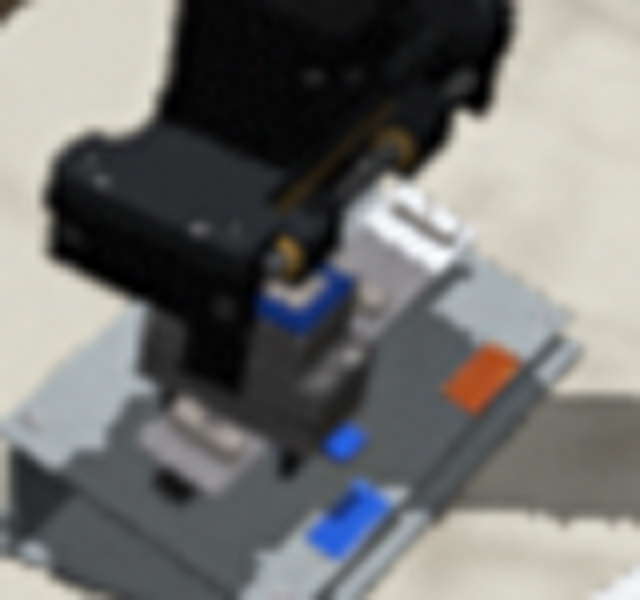

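Request:
{"fn": "servo_tool", "kwargs": {
  "motion": [
    [[-0.01,0,-0.15],[0.003,-0.07,0]],
    [[-0.03,0,-0.31],[0.007,-0.139,0]],
    [[-0.05,0,-0.47],[0.011,-0.209,0]],
    [[-0.05,0,-0.47],[0.011,-0.209,0]],
    [[-0.05,0,-0.47],[0.011,-0.209,0]]
  ]
}}

```text
time: 13.6
tcp_pos: [0.567, 0.0195, 0.0641]
orientation: [3.14, -0.347, 0.052]
contact_force: [-6.0, -0.3, 10.9]
finger_gap: 0.0398
```

```bash
python3 look.py s17
```

```text
13.65 [0.567  0.0195 0.064 ] [ 3.14  -0.346  0.052] [-5.9 -1.1 12.1] [0.04 0.77 0.16] 0.04
```

View pics/s17.png

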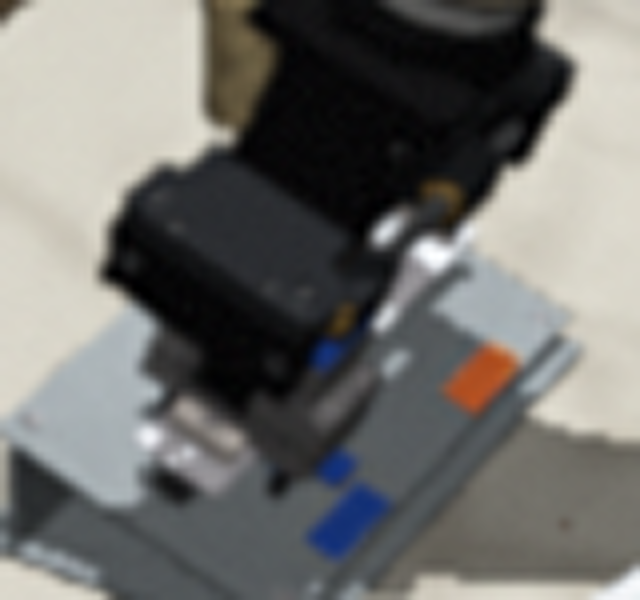

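Request:
{"fn": "servo_tool", "kwargs": {
  "motion": [
    [[0.05,0,-0.15],[0.001,-0.03,0]],
    [[0.1,0,-0.3],[0.002,-0.05,0]],
    [[0.1,0,-0.3],[0.002,-0.05,0]]
  ]
}}

```text
time: 13.95
tcp_pos: [0.5689, 0.0193, 0.0636]
orientation: [3.137, -0.401, 0.054]
contact_force: [-20.0, -0.1, 37.0]
finger_gap: 0.0396
```

```bash
python3 look.py s18
```

```text
14.0 [0.5689 0.0193 0.0636] [ 3.137 -0.402  0.053] [-18.7  -0.3  35.8] [0.03 1.57 0.13] 0.0396
```

View pics/s18.png

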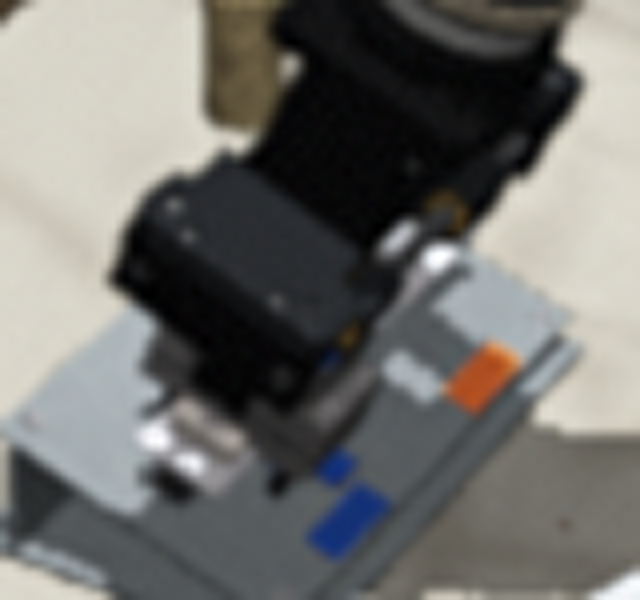

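Request:
{"fn": "servo_tool", "kwargs": {
  "motion": [
    [[-0.05,0,0.15],[-0.001,0.03,0]],
    [[-0.1,0,0.3],[-0.002,0.05,0]],
    [[-0.1,0,0.35],[-0.002,0.05,0]]
  ]
}}

```text
time: 14.3
tcp_pos: [0.5687, 0.0193, 0.0641]
orientation: [3.142, -0.348, 0.051]
contact_force: [4.0, 0.6, -6.3]
finger_gap: 0.0399
```

Request:
{"fn": "servo_tool", "kwargs": {
  "motion": [
    [[0,0,0],[0,0,0]],
    [[0,0,0],[0,0,0]],
    [[0,0,0],[0,0,0]],
    [[0,0,0],[0,0,0]],
    [[0,0,0],[0,0,0]]
  ],
  "fingers": 0
}}

```text
time: 14.8
tcp_pos: [0.568, 0.0197, 0.064]
orientation: [3.141, -0.349, 0.052]
contact_force: [0.2, 0.7, 0.2]
finger_gap: 0.0718
```

```bash
python3 - <<'E'
from plan import *
print(plane('top',166,285,.07), plane('scene',247,352,.07))
p0,T0=target(52,.2,0,0)
T1=R.from_euler('xyz',[np.pi,0,.052]).as_matrix()
print(R.from_matrix(T1@T0.T).as_rotvec())
E
```

```text
[0.50106912 0.43237414 0.07      ] [0.49928777 0.43842488 0.07      ]
[-0.01820597  0.34859075 -0.00035622]
```

Request:
{"fn": "servo_tool", "kwargs": {
  "motion": [
    [[-0.7,0,2],[0,0,0]],
    [[-2,-0.1,5.5],[0,0,0]],
    [[-3.4,-0.2,9.4],[0,0,0]],
    [[-3.6,0,11],[-0.005,0.12,0]],
    [[-4,2,11],[-0.012,0.24,0]],
    [[-4.5,6,11],[-0.018,0.349,0]],
    [[-5,10,11],[-0.018,0.349,0]],
    [[-5,10,11],[-0.018,0.349,0]]
  ]
}}

```text
time: 15.6
tcp_pos: [0.5173, 0.1268, 0.1745]
orientation: [-3.137, -0.0, 0.062]
contact_force: [-0.6, 0.5, 0.5]
finger_gap: 0.087
```

```bash
python3 look.py s19
python3 - <<'E'
from h import *
t=camera('top');cv2.imwrite('pics/t19.png',cv2.resize(t[200:320,230:400,::-1],(800,565)))
E
```

```text
15.65 [0.5175 0.1232 0.1741] [-3.14   0.     0.058] [-0.4 -0.8  0.1] [-0.02 -0.   -0.04] 0.0868
```

View pics/s19.png

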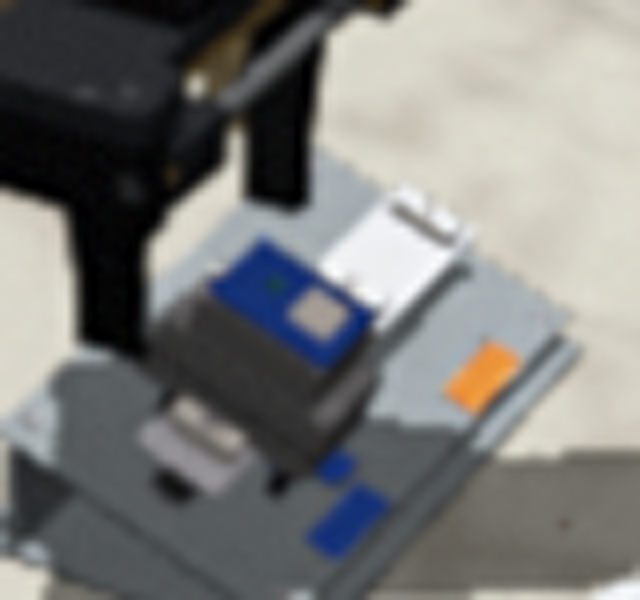

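View pics/t19.png

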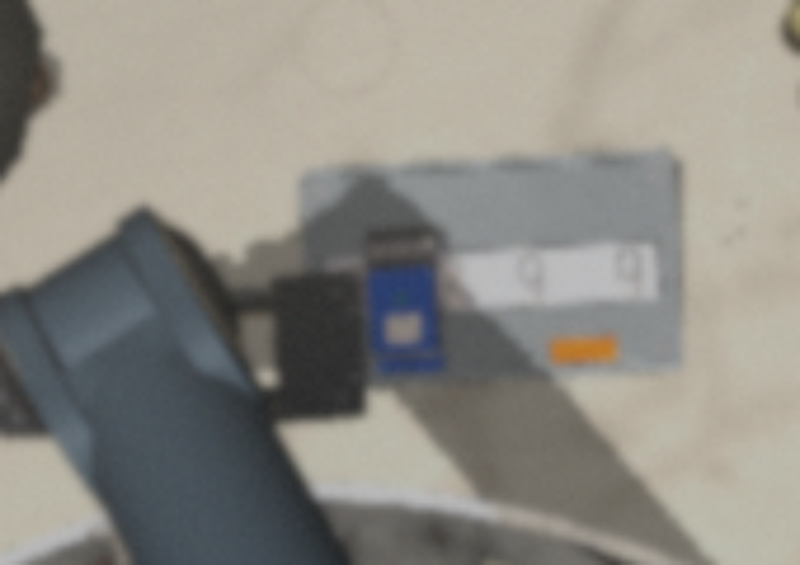

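```bash
python3 - <<'E'
from plan import *
M=rail()
for q in ((26,-20,53),(26,20,53),(-26,20,53),(-26,-20,53)):
    print(q,*[((proj('scene',C+M@(R.from_euler('y',t,degrees=True).as_matrix()@np.array(q)+[0.4,52,0])/1000)+.5-[300,200])*8).round() for t in (0,5,8)])
E
```

```text
(26, -20, 53) [254. 228.] [241. 226.] [234. 226.]
(26, 20, 53) [195. 283.] [182. 280.] [174. 279.]
(-26, 20, 53) [320. 368.] [311. 356.] [304. 349.]
(-26, -20, 53) [377. 312.] [368. 300.] [362. 293.]
```

Request:
{"fn": "servo_tool", "kwargs": {
  "motion": [
    [[-1,2,0],[0,0,0.15]],
    [[-1,4,0],[0,0,0.3]],
    [[-2,6,0],[0,0,0.45]],
    [[-2,8,0],[0,0,0.6]],
    [[-2,10,0],[0,0,0.75]],
    [[-3,12,0],[0,0,0.9]],
    [[-3,14,0],[0,0,1.05]],
    [[-3.5,16,0],[0,0,1.2]],
    [[-3.6,17.5,0],[0,0,1.35]],
    [[-3.6,19.5,0],[0,0,1.5]],
    [[-3.6,19.5,0],[0,0,1.65]],
    [[-3.6,19.5,-2],[0,0,1.8]]
  ]
}}

```text
time: 16.9
tcp_pos: [0.4841, 0.3148, 0.1557]
orientation: [3.137, 0.0, 1.856]
contact_force: [-0.1, -1.4, -0.4]
finger_gap: 0.0871
```

Request:
{"fn": "servo_tool", "kwargs": {
  "motion": [
    [[0,0,-1],[0,0,0.15]],
    [[0,0,-3],[0,0,0.3]],
    [[0,0,-5],[0,0,0.312]],
    [[0,0,-6],[0,0,0.312]],
    [[0,0,-6],[0,0,0.312]]
  ]
}}

```text
time: 17.4
tcp_pos: [0.4819, 0.313, 0.0923]
orientation: [-3.138, 0.001, 2.161]
contact_force: [-0.5, 0.4, 0.0]
finger_gap: 0.0865
```

```bash
python3 - <<'E'
from h import *
s=camera('scene')
cv2.imwrite('pics/s20.png',cv2.resize(s[250:370,220:380,::-1],(800,600)))
st=read_state();print(st['tcp_pos'],st['orientation'],st['contact_force'],st['finger_gap'],st['joint_positions'].round(2))
E
```

```text
[0.48228333 0.31402701 0.09359811] [-3.14046661e+00  8.34253794e-04  2.16181385e+00] [-0.34061729 -0.00562378 -0.34953962] 0.08684696875373009 [ 0.11  0.7  -1.09  1.85  0.72  1.05 -0.68]
```

View pics/s20.png

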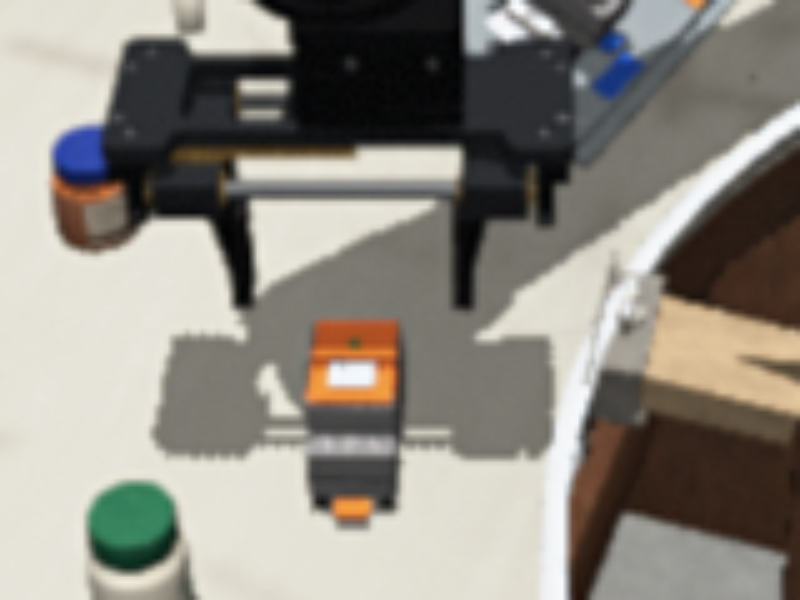

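```bash
python3 - <<'E'
from h import *
print(plane('scene',238,281,.054))
E
```

```text
[0.68809876 0.26493158 0.054     ]
```

Request:
{"fn": "servo_tool", "kwargs": {
  "motion": [
    [[0,0.05,-2],[0,0,0]],
    [[0,0.05,-4.5],[0,0,0]],
    [[0,0.05,-6.3],[0,0,0]],
    [[0,0.05,-7.3],[0,0,0]],
    [[0,0.05,-7.3],[0,0,0]],
    [[0,0.05,-7.3],[0,0,0]]
  ]
}}

```text
time: 18.05
tcp_pos: [0.4824, 0.3158, 0.0215]
orientation: [3.141, -0.0, 2.164]
contact_force: [0.2, 0.2, 1.4]
finger_gap: 0.0873
```

Request:
{"fn": "servo_tool", "kwargs": {
  "motion": [
    [[0,0,0],[0,0,0]],
    [[0,0,0],[0,0,0]],
    [[0,0,0],[0,0,0]],
    [[0,0,0],[0,0,0]],
    [[0,0,0],[0,0,0]],
    [[0,0,0],[0,0,0]],
    [[0,0,0],[0,0,0]],
    [[0,0,0],[0,0,0]],
    [[0,0,0],[0,0,0]]
  ],
  "fingers": 1
}}

```text
time: 18.95
tcp_pos: [0.4823, 0.3152, 0.0211]
orientation: [3.142, 0.0, 2.164]
contact_force: [-0.1, -0.4, -1.3]
finger_gap: 0.0393
```

```bash
python3 - <<'E'
from h import *
s=camera('scene')
cv2.imwrite('pics/s21.png',cv2.resize(s[250:370,220:380,::-1],(800,600)))
st=read_state();print(st['tcp_pos'],st['orientation'],st['contact_force'],st['finger_gap'])
E
```

```text
[0.4823233  0.31522217 0.02110343] [3.14149920e+00 2.40188065e-04 2.16395020e+00] [0.40762524 0.0889124  0.36917354] 0.03972062155950826
```

View pics/s21.png

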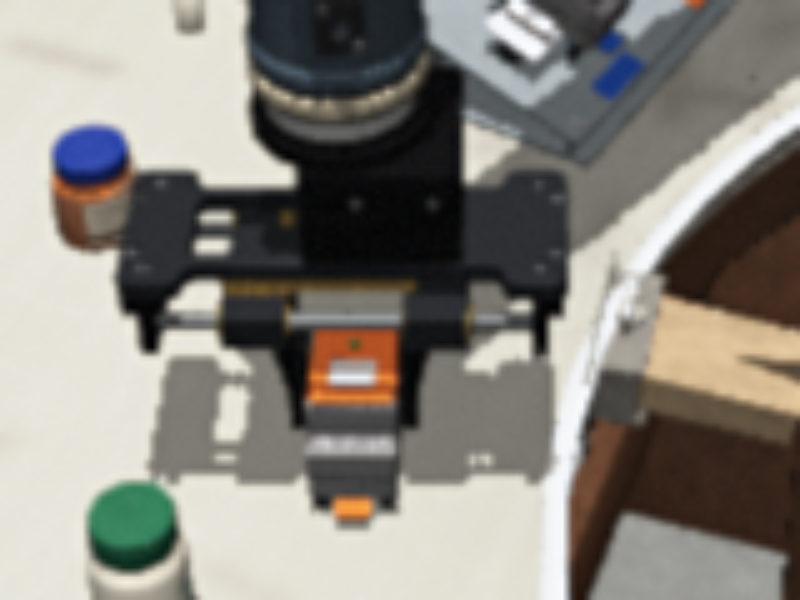

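```bash
python3 - <<'E'
from plan import *
p0=np.array([.4822,.3152,.0207]);T0=R.from_euler('xyz',[np.pi,0,2.164]).as_matrix()
for w in ((16.4,60,26),(16.4,18,26),(16.4,9,26)):
    p,T=target(-52,*w,d=.0088,flip=True);print(w,p.round(4),*rel(p,T,p0,T0),R.from_matrix(T).as_euler('xyz').round(3))
# blue check from pictures s19 (scene) and t19 (top)
for n,im,box,sc in (('scene','s19',(300,200),8),('top','t19',(230,200),800/170)):
    a=cv2.imread(f'pics/{im}.png')[:,:,::-1].copy();mk=masks(n,a)['blue'] if 0 else None
M=rail()
for q in ((26,-20,53),(26,20,53),(-26,20,53),(-26,-20,53)):
    print(((proj('top',C+M@(np.array(q)+[0.4,52,0])/1000)+.5-[230,200])*800/170).round())
print([((proj('top',C+M@np.array([0,y,10])/1000)+.5-[230,200])*800/170).round() for y in (-81,-23,23,81)])
E
```

```text
(16.4, 60, 26) [ 0.5715 -0.0841  0.1257] [  8.93 -39.93  10.5 ] [0.049 0.098 1.029] [-3.142 -0.105 -3.089]
(16.4, 18, 26) [ 0.5859 -0.0834  0.0863] [ 10.37 -39.86   6.56] [0.049 0.098 1.029] [-3.142 -0.105 -3.089]
(16.4, 9, 26) [ 0.589  -0.0832  0.0778] [ 10.68 -39.84   5.71] [0.049 0.098 1.029] [-3.142 -0.105 -3.089]
[435. 264.]
[365. 268.]
[371. 355.]
[441. 351.]
[array([632., 277.]), array([533., 282.]), array([454., 286.]), array([356., 292.])]
```

Request:
{"fn": "servo_tool", "kwargs": {
  "motion": [
    [[0,0,4],[0,0,0]],
    [[0,0,9],[0,0,0]],
    [[1,-2,13],[0.007,0.014,0.147]],
    [[2,-5,16.5],[0.014,0.028,0.294]],
    [[3,-9,18],[0.021,0.042,0.441]],
    [[4,-13.5,18],[0.028,0.056,0.588]],
    [[5,-18,18],[0.035,0.07,0.735]],
    [[6,-22.5,18],[0.042,0.084,0.882]],
    [[7,-27,18],[0.049,0.098,1.029]],
    [[8,-31.5,18],[0.049,0.098,1.029]],
    [[9,-36,18],[0.049,0.098,1.029]],
    [[9.5,-39.9,18],[0.049,0.098,1.029]]
  ]
}}

```text
time: 20.2
tcp_pos: [0.5775, -0.087, 0.2004]
orientation: [-3.141, -0.105, -3.092]
contact_force: [0.2, 0.2, -1.7]
finger_gap: 0.0396
```

Request:
{"fn": "servo_tool", "kwargs": {
  "motion": [
    [[0,0,0],[0,0,0]],
    [[0,0,-3.5],[0,0,0]],
    [[0.5,0,-7],[0,0,0]],
    [[0.8,0,-10],[0,0,0]],
    [[0.87,0.05,-11.4],[0,0,0]],
    [[0.87,0.05,-11.4],[0,0,0]],
    [[0.87,0.05,-11.4],[0,0,0]]
  ]
}}

```text
time: 20.9
tcp_pos: [0.5864, -0.0826, 0.0882]
orientation: [3.141, -0.103, -3.089]
contact_force: [0.1, -0.2, -0.7]
finger_gap: 0.04
```

```bash
python3 look.py s22
```

```text
20.95 [ 0.5868 -0.0826  0.0887] [ 3.141 -0.102 -3.089] [-0.1 -0.1 -2. ] [ 0.11 -0.28 -0.03] 0.0396
```

View pics/s22.png

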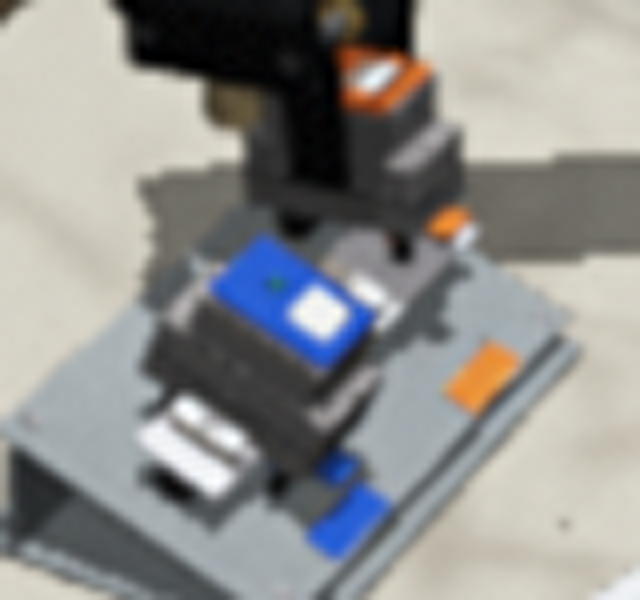

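Request:
{"fn": "servo_tool", "kwargs": {
  "motion": [
    [[0.1,0,-0.3],[0,0,0]],
    [[0.2,0,-0.6],[0,0,0]],
    [[0.3,0,-0.9],[0,0,0]],
    [[0.3,0,-0.9],[0,0,0]],
    [[0.3,0,-0.9],[0,0,0]]
  ]
}}

```text
time: 21.45
tcp_pos: [0.5889, -0.0833, 0.078]
orientation: [3.141, -0.105, -3.089]
contact_force: [-0.4, -0.1, -0.8]
finger_gap: 0.0396
```

Request:
{"fn": "servo_tool", "kwargs": {
  "motion": [
    [[-0.28,0,-0.1],[0,0,0]],
    [[-0.56,-0.02,-0.2],[0,0,0]],
    [[-0.84,-0.04,-0.3],[0,0,0]],
    [[-0.84,-0.04,-0.3],[0,0,0]],
    [[-0.84,-0.04,-0.3],[0,0,0]]
  ]
}}

```text
time: 21.95
tcp_pos: [0.5805, -0.0838, 0.0751]
orientation: [-3.142, -0.105, -3.089]
contact_force: [-1.0, -1.3, -1.7]
finger_gap: 0.0396
```

```bash
python3 look.py s23
```

```text
22.0 [ 0.5806 -0.0838  0.0751] [ 3.142 -0.104 -3.089] [ 0.1 -0.2 -1.7] [ 0.09 -0.24 -0.  ] 0.0396
```

View pics/s23.png

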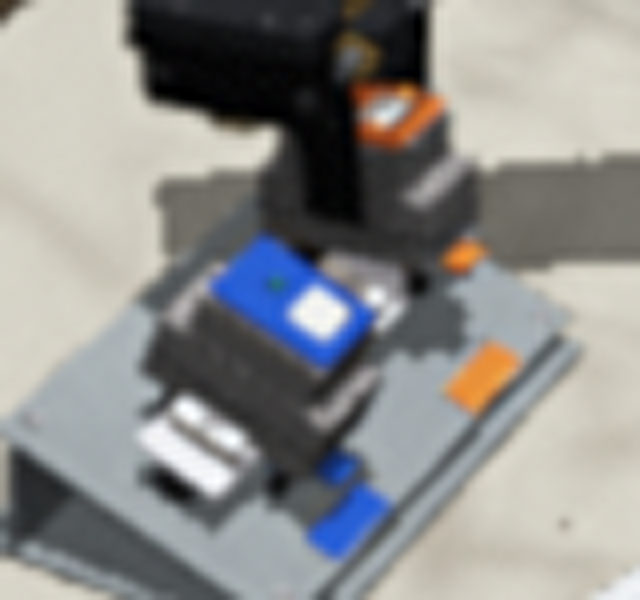

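Continue in small steps to wall contact.

Request:
{"fn": "servo_tool", "kwargs": {
  "motion": [
    [[-0.1,0,-0.03],[0,0,0]],
    [[-0.19,-0.01,-0.07],[0,0,0]],
    [[-0.28,-0.01,-0.1],[0,0,0]],
    [[-0.28,-0.01,-0.1],[0,0,0]]
  ]
}}

```text
time: 22.4
tcp_pos: [0.5776, -0.0838, 0.074]
orientation: [-3.142, -0.105, -3.089]
contact_force: [0.6, 0.2, -2.1]
finger_gap: 0.0396
```

Request:
{"fn": "servo_tool", "kwargs": {
  "motion": [
    [[-0.1,0,-0.03],[0,0,0]],
    [[-0.19,-0.01,-0.07],[0,0,0]],
    [[-0.19,-0.01,-0.07],[0,0,0]]
  ]
}}

```text
time: 22.7
tcp_pos: [0.5757, -0.084, 0.0733]
orientation: [-3.142, -0.105, -3.089]
contact_force: [0.2, 0.4, -1.6]
finger_gap: 0.0397
```

Request:
{"fn": "servo_tool", "kwargs": {
  "motion": [
    [[-0.1,0,-0.03],[0,0,0]],
    [[-0.19,-0.01,-0.07],[0,0,0]],
    [[-0.19,-0.01,-0.07],[0,0,0]]
  ]
}}

```text
time: 23.0
tcp_pos: [0.5738, -0.084, 0.0726]
orientation: [3.142, -0.105, -3.089]
contact_force: [-0.1, -0.3, -1.3]
finger_gap: 0.0397
```

Request:
{"fn": "servo_tool", "kwargs": {
  "motion": [
    [[-0.1,0,-0.03],[0,0,0]],
    [[-0.19,-0.01,-0.07],[0,0,0]],
    [[-0.19,-0.01,-0.07],[0,0,0]]
  ]
}}

```text
time: 23.3
tcp_pos: [0.5734, -0.0841, 0.0725]
orientation: [3.141, -0.101, -3.089]
contact_force: [2.9, 0.5, -0.4]
finger_gap: 0.0396
```

```bash
python3 look.py s24
```

```text
23.35 [ 0.5733 -0.0841  0.0725] [ 3.141 -0.102 -3.089] [ 3.6 -0.6 -0.3] [ 0.12 -1.27  0.04] 0.0401
```

View pics/s24.png

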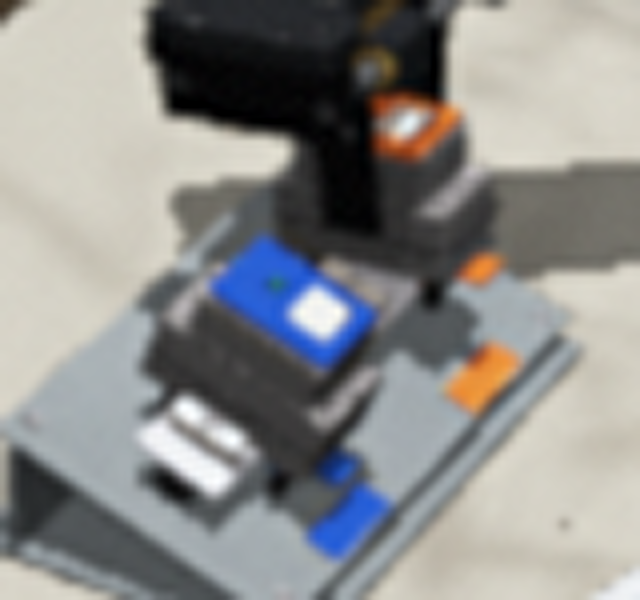

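```bash
python3 - <<'E'
from plan import *
dx=.003
p0=np.array([.4822,.3152,.0207])+np.array([9.5+.87+.3-.84-.28-.57,-39.9+.05-.04-.04,18-11.4-.9-.3-.1-.21])/100
T0=target(-52,0,0,26,flip=True)[1]
print('cmd',p0)
M=rail()
def tt(Px,Pz,th): 
    p,T=target(-52,Px,Pz,th,d=.0088,dx=dx); return p,target(-52,Px,Pz,th,flip=True)[1]
# infer P from measured contact
Rr=M@R.from_euler('y',26,degrees=True).as_matrix()
O=np.array([.5735,-.084,.0726])-Rr@np.array([-dx,0,.0088]); print('P rail',(M.T@(O-C)*1000).round(2))
Px,Pz=(M.T@(O-C)*1000)[[0,2]]
t=np.radians(26);v=np.array([17.5-Px,-3-Pz]);print('bottom corner a,b',v@[np.cos(t),-np.sin(t)],v@[np.sin(t),np.cos(t)])
e=-.0
for th,b in ((26,-1.0),(21,-1.),(16,-.9),(12,-.8),(8,-.6),(4,-.3),(0,0),(-2,1.5)):
    a=min(17.3,18.0-3*np.sin(np.radians(max(th,0))))
    Px,Pz=corner(th,a,b); p,T=tt(Px+e,Pz,th); print(th,round(Px,2),round(Pz,2),p.round(4),*rel(p,T,p0,T0))
E
```

```text
cmd [ 0.572  -0.0841  0.0716]
P rail [  2.77 -51.95   8.07]
bottom corner a,b 18.093691964005373 -3.496193985745708
26 2.94 8.21 [ 0.5736 -0.084   0.0728] [0.16 0.01 0.12] [0. 0. 0.]
21 2.06 7.0 [ 0.5724 -0.0841  0.0711] [ 0.04 -0.   -0.05] [ 0.005 -0.087 -0.   ]
16 1.24 5.6 [ 0.5714 -0.0842  0.0693] [-0.06 -0.01 -0.23] [ 0.009 -0.174  0.   ]
12 0.74 4.38 [ 0.5707 -0.0842  0.0677] [-0.13 -0.01 -0.39] [ 0.013 -0.244  0.   ]
8 0.45 3.0 [ 0.5704 -0.0842  0.066 ] [-0.16 -0.01 -0.56] [ 0.016 -0.314  0.   ]
4 0.26 1.51 [ 0.5702 -0.0842  0.0641] [-0.18 -0.01 -0.75] [ 0.02  -0.383  0.   ]
0 0.2 -0.0 [ 0.5701 -0.0842  0.0623] [-0.19 -0.01 -0.93] [ 0.024 -0.453 -0.   ]
-2 0.26 -2.1 [ 0.5706 -0.0842  0.0601] [-0.14 -0.01 -1.15] [ 0.026 -0.488  0.   ]
```

Request:
{"fn": "servo_tool", "kwargs": {
  "motion": [
    [[0.2,0,0.12],[0,0,0]],
    [[0.2,0,0.12],[0,0,0]],
    [[0.07,0,-0.05],[0.005,-0.087,0]],
    [[-0.03,-0.01,-0.22],[0.009,-0.174,0]],
    [[-0.1,-0.01,-0.38],[0.013,-0.244,0]],
    [[-0.1,-0.01,-0.38],[0.013,-0.244,0]],
    [[-0.1,-0.01,-0.38],[0.013,-0.244,0]]
  ]
}}

```text
time: 24.05
tcp_pos: [0.5704, -0.0843, 0.0683]
orientation: [3.142, 0.138, -3.09]
contact_force: [0.7, -0.1, -0.4]
finger_gap: 0.0396
```

```bash
python3 look.py s25
```

```text
24.1 [ 0.5705 -0.0844  0.0681] [-3.141  0.138 -3.09 ] [-0.2  0.1 -1.1] [ 0.09 -0.09 -0.02] 0.0397
```

View pics/s25.png

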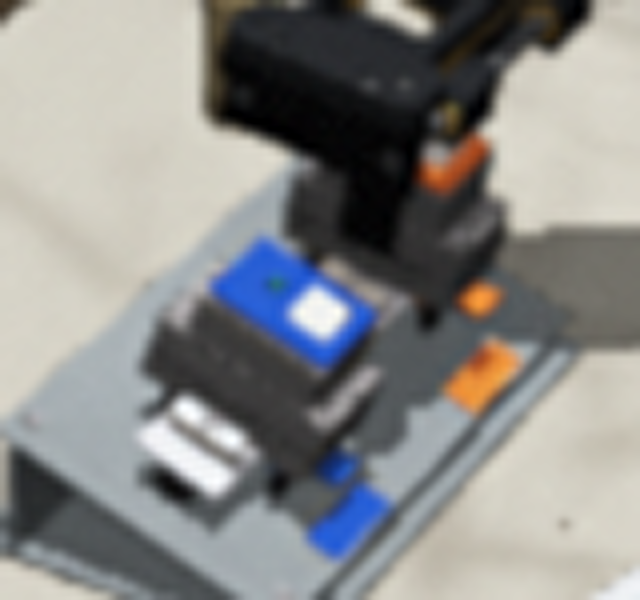

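Request:
{"fn": "servo_tool", "kwargs": {
  "motion": [
    [[-0.03,0,-0.17],[0.003,-0.07,0]],
    [[-0.04,0,-0.36],[0.007,-0.139,0]],
    [[-0.05,0,-0.54],[0.011,-0.209,0]],
    [[-0.05,0,-0.54],[0.011,-0.209,0]],
    [[-0.05,0,-0.54],[0.011,-0.209,0]]
  ]
}}

```text
time: 24.6
tcp_pos: [0.5693, -0.0844, 0.0629]
orientation: [-3.14, 0.346, -3.089]
contact_force: [-8.4, -1.1, 9.5]
finger_gap: 0.0396
```

Request:
{"fn": "servo_tool", "kwargs": {
  "motion": [
    [[0.02,0,-0.08],[0.001,-0.02,0]],
    [[0.05,0,-0.16],[0.001,-0.03,0]],
    [[0.05,0,-0.16],[0.001,-0.03,0]]
  ]
}}

```text
time: 24.9
tcp_pos: [0.5701, -0.0843, 0.0629]
orientation: [-3.137, 0.377, -3.089]
contact_force: [-17.3, -3.3, 29.2]
finger_gap: 0.0395
```

Request:
{"fn": "servo_tool", "kwargs": {
  "motion": [
    [[0.04,0,-0.05],[0.001,0.01,0]],
    [[-0.05,0,0.16],[-0.001,0.03,0]],
    [[-0.05,0,0.18],[-0.001,0.03,0]],
    [[-0.05,0,0.18],[-0.001,0.03,0]]
  ]
}}

```text
time: 25.3
tcp_pos: [0.5704, -0.0844, 0.0632]
orientation: [-3.141, 0.348, -3.09]
contact_force: [-5.6, -0.6, 8.7]
finger_gap: 0.0396
```

```bash
python3 look.py s26
```

```text
25.35 [ 0.5704 -0.0844  0.0632] [-3.14   0.348 -3.09 ] [-5.7 -1.   9.4] [-0.18  0.7  -0.11] 0.0396
```

View pics/s26.png

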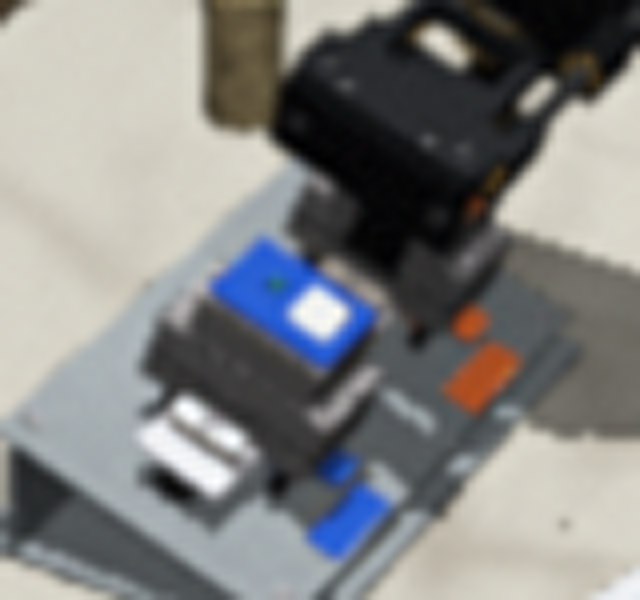

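Request:
{"fn": "servo_tool", "kwargs": {
  "motion": [
    [[-0.05,0,0.14],[0,0,0]],
    [[-0.1,0,0.28],[0,0,0]],
    [[-0.1,0,0.28],[0,0,0]]
  ]
}}

```text
time: 25.65
tcp_pos: [0.5697, -0.0846, 0.064]
orientation: [3.139, 0.348, -3.091]
contact_force: [9.3, 2.3, -17.1]
finger_gap: 0.0394
```

Request:
{"fn": "servo_tool", "kwargs": {
  "motion": [
    [[0.06,0,-0.18],[0,0,0]],
    [[0.06,0,-0.18],[0,0,0]]
  ]
}}

```text
time: 25.85
tcp_pos: [0.5699, -0.0845, 0.0634]
orientation: [3.141, 0.348, -3.09]
contact_force: [0.2, -0.7, -2.4]
finger_gap: 0.0397
```

Request:
{"fn": "servo_tool", "kwargs": {
  "motion": [
    [[0,0,0],[0,0,0]],
    [[0,0,0],[0,0,0]],
    [[0,0,0],[0,0,0]],
    [[0,0,0],[0,0,0]],
    [[0,0,0],[0,0,0]],
    [[0,0,0],[0,0,0]]
  ],
  "fingers": 0
}}

```text
time: 26.45
tcp_pos: [0.5702, -0.0843, 0.064]
orientation: [3.141, 0.349, -3.089]
contact_force: [-0.2, -0.4, -0.3]
finger_gap: 0.0796
```

Request:
{"fn": "servo_tool", "kwargs": {
  "motion": [
    [[-0.7,0,2],[0,0,0]],
    [[-2,-0.1,5.5],[0,0,0]],
    [[-3.4,-0.2,9.4],[0,0,0]],
    [[-3.6,-2,11],[-0.005,0.12,0]],
    [[-4,-6,13],[-0.012,0.24,0]],
    [[-4.5,-11,15],[-0.018,0.349,0]],
    [[-5,-15,15],[-0.018,0.349,0]],
    [[-5,-20,15],[-0.018,0.349,0]],
    [[-5,-20,15],[-0.018,0.349,0]],
    [[-5,-20,15],[-0.018,0.349,0]]
  ]
}}

```text
time: 27.45
tcp_pos: [0.5197, -0.2855, 0.2134]
orientation: [3.14, -0.001, -3.093]
contact_force: [-0.8, 1.4, -0.9]
finger_gap: 0.0874
```

```bash
python3 look.py s27
python3 - <<'E'
from h import *
t=camera('top');cv2.imwrite('pics/t27.png',cv2.resize(t[200:320,260:430,::-1],(800,565)))
cv2.imwrite('pics/f27.png',camera('scene')[:,:,::-1])
E
```

```text
27.5 [ 0.52   -0.2836  0.2138] [ 3.14  -0.    -3.089] [ 1.  -0.5  0.2] [ 0.17 -0.15 -0.01] 0.0872
```

View pics/s27.png

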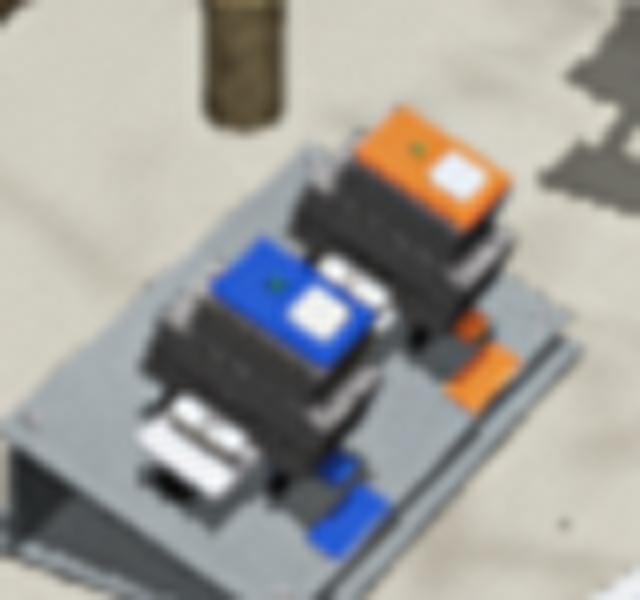

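View pics/t27.png

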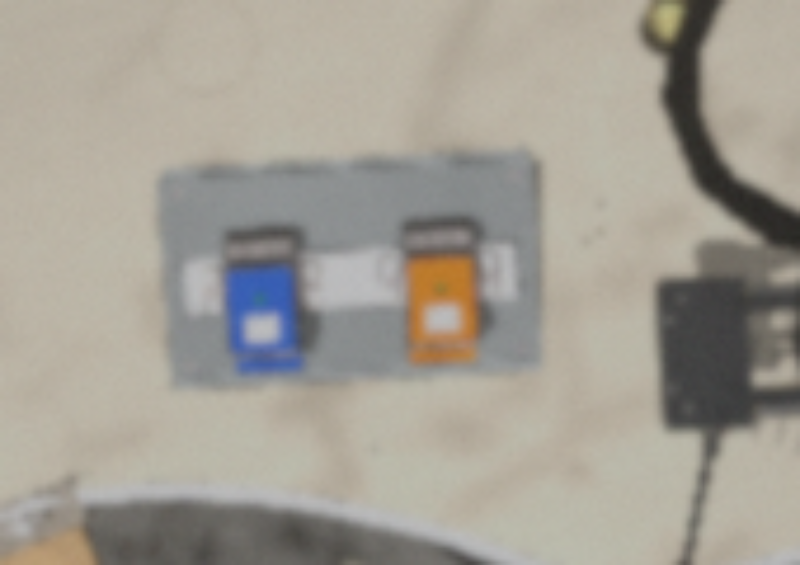

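View pics/f27.png

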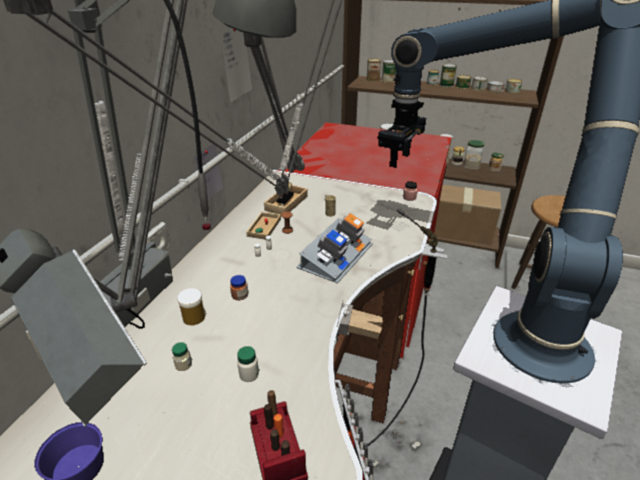

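```bash
python3 - <<'E'
from plan import *
from m import masks,blobs
M=rail()
s=camera('scene')
mk=masks('scene',s)
for col,by in (('blue',52),('orange',-52)):
    bl=[b for b in blobs(mk[col],25) if 310<b[0][0]<370 and 205<b[0][1]<260]
    c,st,l=max(bl,key=lambda b:b[1][4]); l=cv2.morphologyEx(l.astype(np.uint8),cv2.MORPH_CLOSE,np.ones((5,5)))
    ys,xs=np.nonzero(l);
    # intersect with plane 53 mm off the rail
    n=M[:,2];q0=C+M@np.array([0,0,.053]);P=[]
    for u,v in zip(xs,ys):
        for du in(-.5,.5):
            for dv in(-.5,.5):
                o,d=ray('scene',u+du,v+dv);P.append((M.T@(o+d*((q0-o)@n)/(d@n)-C)*1000)[:2])
    r=cv2.minAreaRect(np.array(P,np.float32));print(col,r)
    for q in ((26,-20,53),(26,20,53),(-26,20,53),(-26,-20,53)):
        print(*[((proj('scene',C+M@(R.from_euler('y',t,degrees=True).as_matrix()@np.array(q)+[0.4,by,0])/1000)+.5-[300,200])*8).round() for t in (0,5)])
E
```

```text
blue ((-3.5054149627685547, 50.55603790283203), (52.073646545410156, 47.7170524597168), 1.044391393661499)
[254. 228.] [241. 226.]
[195. 283.] [182. 280.]
[320. 368.] [311. 356.]
[377. 312.] [368. 300.]
orange ((-3.043455123901367, -50.42992401123047), (53.18370056152344, 43.501705169677734), 0.04233258590102196)
[395.  99.] [383.  97.]
[343. 147.] [330. 145.]
[462. 226.] [453. 215.]
[513. 176.] [504. 165.]
```

```bash
python3 -c "
from bench import *
print(read_state()['contact_force'],read_state()['time']);print(finish_job())"
```

```text
[-0.08056106  0.02023165  0.2837513 ] 27.65
the job is handed in; nothing more can be done
None
```

Both relays are mounted and released: blue in the left bay, orange in the right bay. I handed the job in at 27.65 s with the gripper clear of everything.

**Method:** I hooked each relay over the rail's upper edge, found the wall by light contact, then tilted it down and pressed with about 35–40 N.

**Clips:** After the press, both relays resisted being lifted off the rail. Blue pulled about 7 N and orange about 19 N with only 1 mm of lift. I took this as both clips being closed, but I had no direct reading of the clip joints.

**Final pictures:**
- Both tops lie parallel to the rail, at matching positions about ±50.5 mm along it and between the end stops.
- Both read about 3 mm down-slope. I put this down to camera bias, because both relays show the same shift and I had seen 2–4 mm offsets between the two cameras.
- The jars and the brass pot stand where they were.

**What disagreed:**
- **Fingertip length:** the fingertips are about 34 mm further back along the tool than the given tool frame and `nose_length` say. This made my first grasp of blue miss. I measured the offset by touching the relay's top and a tilted look, and corrected for it.
- **Orange grip:** orange sat about 3 mm off along its length in the gripper. The wall contact showed it and I allowed for it.

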